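Clear the charging rack under isolation

TASK

The battery packs for the engraving handpieces are charged. Turn the red isolator handle to off, then pull every battery pack out of the charging rack and put them all in the wooden tray. When the rack is empty, press the rack's orange shutter lever down until it catches, and then turn the isolator back on; leave the other things on the bench where they are.

Things in the scene. Friction and masses are not known exactly. Their poses are not given: they have to be found in the camera images.
- charger: Fixed charging rack. Origin: on the bench under the middle bay. Bays at y = -100, -50, 0, 50, 100 mm; shutter lever at its +y end. 80 mm deep (x), top 45 mm above the bench, y = -130 to 195 mm. Bay: upright pocket 23 mm (x) by 37 mm (y), floor 20 mm above the bench, with a sprung ball that catches the pack's foot: pull straight up (a few N), clear after 25 mm.
- shutter (a joint): Angle of the charger's shutter lever in rad: 0 = up (sprung), 0.55 = fully down. It pushes back (up to about 8 N at the pad) until about 0.43, then snaps to 0.55 and its catch holds it down. The hinge lies 100 mm behind (+x of the charger) the pad.
- shutter_pad (a point): Top of the orange pad (34 x 36 mm) at the free end of the shutter lever, where it is pressed; about 135 mm above the bench when up, about 80 mm when down.
- isolator_box: Yellow isolator box, 100 x 100 mm, 50 mm high, fixed to the bench. Origin: centre of its underside. On its top a white dot (off) on its -x side and a green dot (on) on its +y side.
- isolator (a joint): Angle of the red isolator handle in rad: 0 = off (white-striped end of the bar at the white dot), 1.571 = on (that end at the green dot). Grows clockwise seen from above; a detent at each end, and it snaps to the nearer one from in between. Turning takes about 0.2 N m.
- isolator_grip (a point): On the upright axis of the red isolator handle, 10 mm below the top of its bar, 80 mm above the bench. The bar lies along this frame's x axis (white-striped end at -x): 74 mm long, 16 mm wide, 32 mm high, over a black disc 56 mm across.
- tray: Loose open wooden tray, 190 mm (x) by 220 mm (y), 45 mm high, walls and floor 8 mm thick. Origin: centre of its underside.
- pack1: Battery pack, blue body, 110 g (may be absent). Origin: its middle, 41 mm above the underside of its foot; z up when in its bay. Body 24 mm (x) by 40 mm (y), from 15 mm below to 41 mm above the origin; below it a narrower neck and a foot 20 x 34 mm. In a bay the body stands 56 mm above the rack.
- pack2: Battery pack, green body, 110 g (may be absent). Origin: its middle, 41 mm above the underside of its foot; z up when in its bay. Body 24 mm (x) by 40 mm (y), from 15 mm below to 41 mm above the origin; below it a narrower neck and a foot 20 x 34 mm. In a bay the body stands 56 mm above the rack.
- pack3: Battery pack, blue body, 110 g (may be absent). Origin: its middle, 41 mm above the underside of its foot; z up when in its bay. Body 24 mm (x) by 40 mm (y), from 15 mm below to 41 mm above the origin; below it a narrower neck and a foot 20 x 34 mm. In a bay the body stands 56 mm above the rack.
- pack4: Battery pack, green body, 110 g (may be absent). Origin: its middle, 41 mm above the underside of its foot; z up when in its bay. Body 24 mm (x) by 40 mm (y), from 15 mm below to 41 mm above the origin; below it a narrower neck and a foot 20 x 34 mm. In a bay the body stands 56 mm above the rack.
- pack5: Battery pack, blue body, 110 g (may be absent). Origin: its middle, 41 mm above the underside of its foot; z up when in its bay. Body 24 mm (x) by 40 mm (y), from 15 mm below to 41 mm above the origin; below it a narrower neck and a foot 20 x 34 mm. In a bay the body stands 56 mm above the rack.
- anvil: Bystander: round dark steel block, 100 mm across, 56 mm high. Origin at its underside.
- hammer: Bystander: hammer with a yellow grip, lying flat. Origin at its underside.
- knife1: Bystander: knife with a dark wooden handle, lying flat. Origin at its underside.
- punch_cup: Bystander: steel cup 68 mm across, about 115 mm high with the punches in it. Origin at its underside.
- handpiece: Bystander: blue engraving handpiece 130 mm long, lying down. Origin at its underside.
- whetstone: Bystander: brown sharpening stone on a wooden base, 190 mm long, 40 mm high. Origin at its underside.
Not all that is in view belongs to the job. What is shaped like the pack3 but white is not meant. Of the things shaped like the isolator_box, the yellow one is meant.

How it is judged:
By the outcome, as a careful person would: the job done as asked, in the order asked, and still so for the second after the job is handed in, with the robot touching nothing.
Of pack1, pack2, pack3, pack4, pack5 only 4 to 5 are there at a start; the rules pass over those that are not, and their reading is None.
At some moment in a run one of tray may be knocked a few centimetres aside while the robot is not near it.
Once in a run the grip may slacken for a moment while it holds something.
It also fails if it takes over 200 s, if anything falls off the work surface, if the arm or the gripper's body presses on something with over 40 N, if the wrist force passes 120 N, or if a joint passes its speed limit or range.

ROBOT

A 7-joint arm with a two-finger parallel gripper is mounted at the origin on the work surface. World frame = base frame: x ahead of the robot, y to its left, z up, the work surface at z = 0. Lengths are in m, angles in rad, forces in N, time in s.
With the tool pointing down it reaches from about 0.4 to 0.875 m from the base axis. Payload 19.3 kg.
Tool frame: the origin (TCP) lies at the very end of the fingers, on their centre line; the grasp point (between the pads) lies 19 mm behind it; y points along the fingers, x is the direction in which the jaws open and shut, and the axes are right-handed (so a half turn about y gives the same grasp; the last joint's range is limited). The gripper opens to 85 mm and grips with 20 to 120 N. Pads are 22 mm wide; open, the fingers measure 114 mm over their backs; the gripper's body (76 mm by 85 mm) begins 54 mm behind the grasp point. The pads swing forward as they close: fully open they stand 13 mm farther back than shut.
Start: joints at [-1.36, 0.521, -0.036, 1.599, 0.021, 1.021, -0.113], TCP at [0.173, 0.601, 0.231] pointing down, gripper open.
Joint ranges: [-2.91, 2.91], [-0.3, 2.13], [-1.5, 1.42], [0.17, 2.43], [-1.26, 4.41], [0.16, 1.93], [-2.52, 2.52]. Speed limits (rad/s): [1.89, 1.89, 2.39, 2.39, 3.01, 3.01, 3.01].

INTERFACE

Orientations are given as [roll, pitch, yaw] about the fixed x, y, z axes, in that order (R = Rz(yaw) Ry(pitch) Rx(roll)).
In Python, from workcell import bot gives the robot as it stands. The module is installed in compiled form; this text tells all that it offers.
- The arm moves only by the shell command python3 -m crank 'ROWS' [FORCE]. ROWS is JSON, a list of rows, each an object of numbers: "hand": the closure, from 0 (fully open) to 1 (shut); "dx", "dy", "dz": the shift along the tool's x, y, z in mm; "yaw": the turn about the tool's y in rad. In form: [{"hand": .., "dx": .., "dy": .., "dz": .., "yaw": ..}, ...]. A call has 1 to 12 rows; each row is the pose to reach, as a shift and turn from the pose commanded when the call began, along the tool's axes at that moment; what a row does not reach only later rows make up. A row lasts 1/12 s, in which the tool goes at most 41.7 mm and 7.16 degrees, less where a joint would pass 70% of its speed; a pose out of reach is approached as far as the arm can. A call with a gripper value outside its range is refused whole. The fingers move at their own pace and stop on an object; FORCE is the grip in N (left out, the last holds). Time passes only in rows, so rows that repeat a pose let the fingers close. It gives the time, the measured TCP pose, the force and the opening at its end, in the units of the state.
- bot.observe(): the state, without advancing time (a new reading comes with each control period).
- bot.grab_frame(name): name is "scene" or "top"; returns the picture (384x512x3 uint8, red, green, blue); there is no depth.
- bot.camera_info(name): a dict with "fx", "fy", "cx", "cy" (pixels), "rvec" (rotation vector, rad) and "tvec" (3), from world to camera coordinates, as OpenCV has them. Camera axes: x right, y down, z forward; pixel columns grow to the right and rows downward; lengths in m; the calibration is good to about 2 mm. A picture is of the moment at which its call begins. camera_info takes no time and is no camera call.
- bot.job_done(): hands the job in, once; it reports no verdict.
The state is a dict: "clock": time; "qpos": joint angles; "qd": joint speeds; "joint_efforts": joint torques, N m; "position": TCP position; "tool_rot": TCP orientation; "force": force on the tool from outside, world axes, zero at the start; "moment": the same for the moment, N m; "grip_width": finger opening in m.
Only numpy, scipy, OpenCV 4.12 (cv2) and the standard library are available. Lean on these libraries where they do the work, as an engineer would, in place of code of your own. Each camera call takes 0.05 s, during which the arm holds its last target.

## Working session

There is one attempt and no reset: what is moved stays moved. The work goes in short steps, Python scripts to look and compute and a shell command to move; the robot and the scene stay as the last step left them, time stands still between calls to the robot, and variables do not carry over. Pictures are saved under pics/ and viewed, and the job is handed in when it is done.

```bash
mkdir -p pics; ls
python3 - <<'E'
from workcell import bot
import cv2
for n in("scene","top"):
    im=bot.grab_frame(n); cv2.imwrite(f"pics/{n}0.png",cv2.cvtColor(im,cv2.COLOR_RGB2BGR))
    print(bot.camera_info(n))
print(bot.observe())
E
```

```text
pics
{'fx': 395.8215119040136, 'fy': 395.8215119040136, 'cx': 253.7994571620842, 'cy': 191.34554375177672, 'rvec': array([ 1.12301627,  2.27198015, -1.0932963 ]), 'tvec': array([ 0.30635625, -0.19386613,  1.45984023])}
{'fx': 370.38837624937946, 'fy': 370.38837624937946, 'cx': 256.72728058270457, 'cy': 183.5180969894731, 'rvec': array([ 2.17478042, -2.15402636,  0.15196064]), 'tvec': array([0.01481932, 0.55065331, 1.17612425])}
{'clock': 0.1, 'qpos': array([-1.36018633,  0.5219051 , -0.03633804,  1.59990487,  0.0212115 ,
        1.02113532, -0.11281053]), 'qd': array([-1.61597636e-03,  6.63028919e-05,  7.39452329e-04,  3.63548380e-04,
       -5.10313281e-04,  8.56022461e-05,  2.95937107e-04]), 'joint_efforts': array([ 2.38599081e-03, -9.28489995e+01,  1.98302329e+00, -3.70528543e+01,
        1.80040958e-02,  5.36917738e-03, -9.45257568e-06]), 'position': array([0.17315818, 0.60023634, 0.23083043]), 'tool_rot': array([-1.57086867e+00,  9.64555244e-04,  1.28997915e+00]), 'force': array([ 0.16005982,  0.54945451, -0.58177485]), 'moment': array([ 0.01625127, -0.0255031 , -0.01393414]), 'grip_width': 0.08557403613235628}
```

View pics/scene0.png

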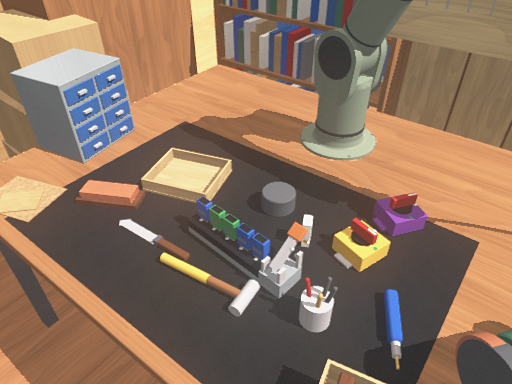

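View pics/top0.png

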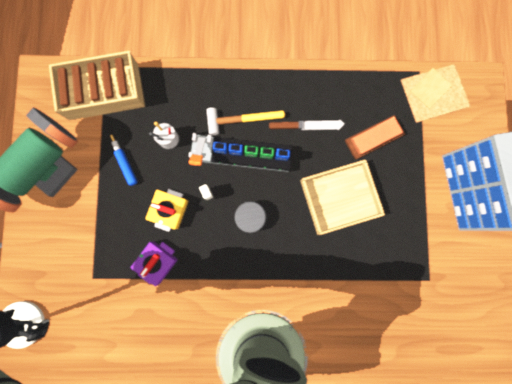

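```bash
cat > h.py <<'E'
from workcell import bot
import cv2, numpy as np
from scipy.spatial.transform import Rotation as R
def cam(n):
    c=bot.camera_info(n); K=np.array([[c['fx'],0,c['cx']],[0,c['fy'],c['cy']],[0,0,1]]); return K,R.from_rotvec(c['rvec']).as_matrix(),np.array(c['tvec'])
def proj(n,p):
    K,r,t=cam(n); q=K@(r@np.array(p)+t); return q[:2]/q[2]
def back(n,uv,z):
    K,r,t=cam(n); d=r.T@np.linalg.solve(K,[uv[0],uv[1],1]); o=-r.T@t
    return o+d*(z-o[2])/d[2]
def tri(us,ut):
    Ps=[]
    for n in("scene","top"):
        K,r,t=cam(n); Ps.append(K@np.c_[r,t])
    X=cv2.triangulatePoints(Ps[0],Ps[1],np.float64(us).reshape(2,1),np.float64(ut).reshape(2,1)); return (X[:3]/X[3]).ravel()
def snap(n,name,box=None,k=1):
    im=cv2.cvtColor(bot.grab_frame(n),cv2.COLOR_RGB2BGR)
    cv2.imwrite(f"pics/raw_{name}.png",im)
    crop(im,name,box,k); return im
def crop(im,name,box=None,k=1):
    if box: im=im[box[1]:box[3],box[0]:box[2]]
    if k!=1: im=cv2.resize(im,None,fx=k,fy=k,interpolation=cv2.INTER_CUBIC)
    cv2.imwrite(f"pics/{name}.png",im)
def tool():
    s=bot.observe(); return R.from_euler('xyz',s['tool_rot']).as_matrix(),s['position'],s
E
python3 - <<'E'
from h import *
for p in ([0,0,0],[0.173,0.601,0.231],[0.5,0,0],[0.5,0.3,0]): print(p,proj("top",p),proj("scene",p))
Rm,p,s=tool(); print(Rm.round(3))
t=cv2.imread("pics/top0.png"); crop(t,"c_top_a",(130,90,310,290),4)
s=cv2.imread("pics/scene0.png"); crop(s,"c_sc_a",(180,180,340,300),5); crop(s,"c_sc_b",(320,180,440,280),6)
E
```

```text
[0, 0, 0] [261.3942215  356.93139494] [336.86498243 138.78062367]
[0.173, 0.601, 0.231] [ 32.47917892 316.33351125] [544.40135932 165.3592495 ]
[0.5, 0, 0] [262.44216547 199.83394339] [254.44861634 210.3517352 ]
[0.5, 0.3, 0] [172.41133901 198.94551064] [347.97494097 257.61131786]
[[ 0.277 -0.    -0.961]
 [ 0.961 -0.001  0.277]
 [-0.001 -1.    -0.   ]]
```

Run:
```python
from h import *
t=cv2.imread("pics/top0.png"); crop(t,"c_top_a2",(130,120,310,225),4.4); crop(t,"c_top_c",(290,150,400,245),7)
```

```text
(no output)
```

View pics/c_top_a2.png

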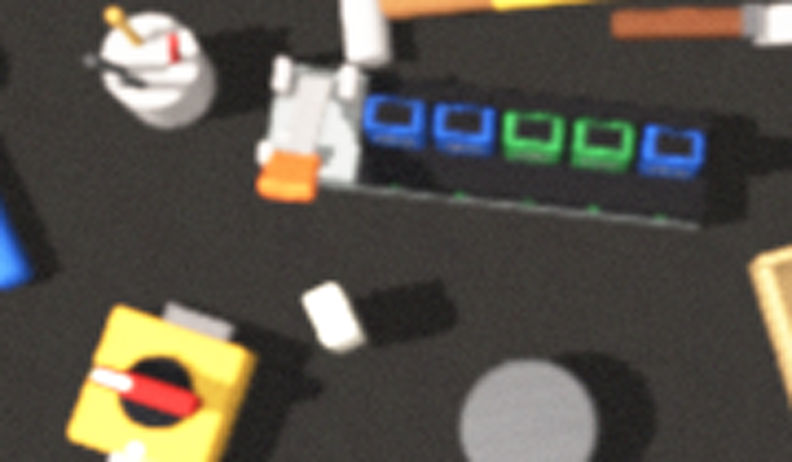

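View pics/c_sc_a.png

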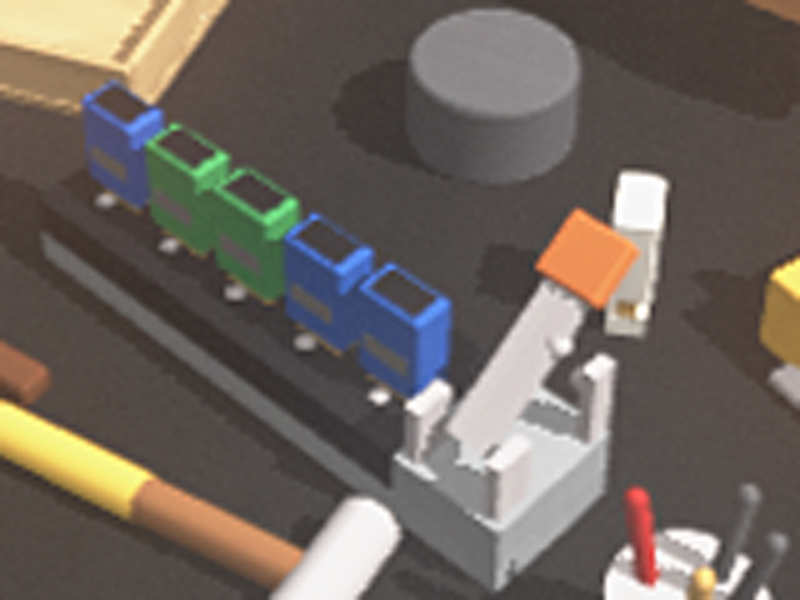

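View pics/c_sc_b.png

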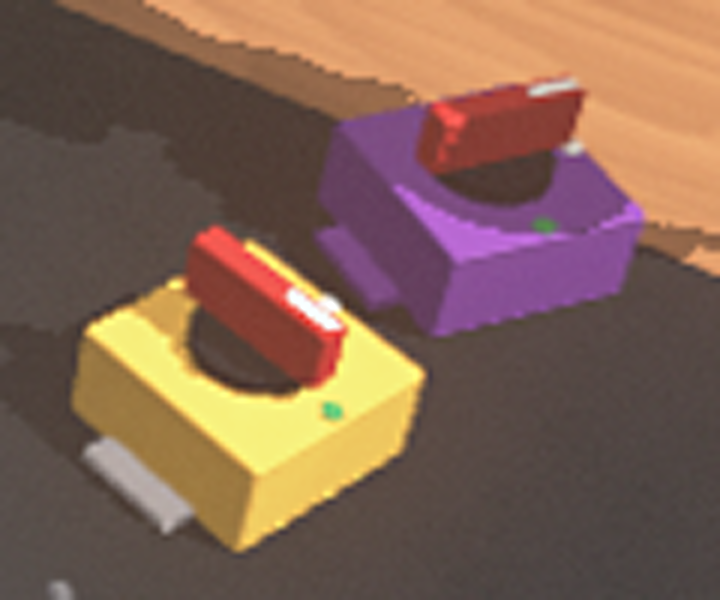

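View pics/c_top_c.png

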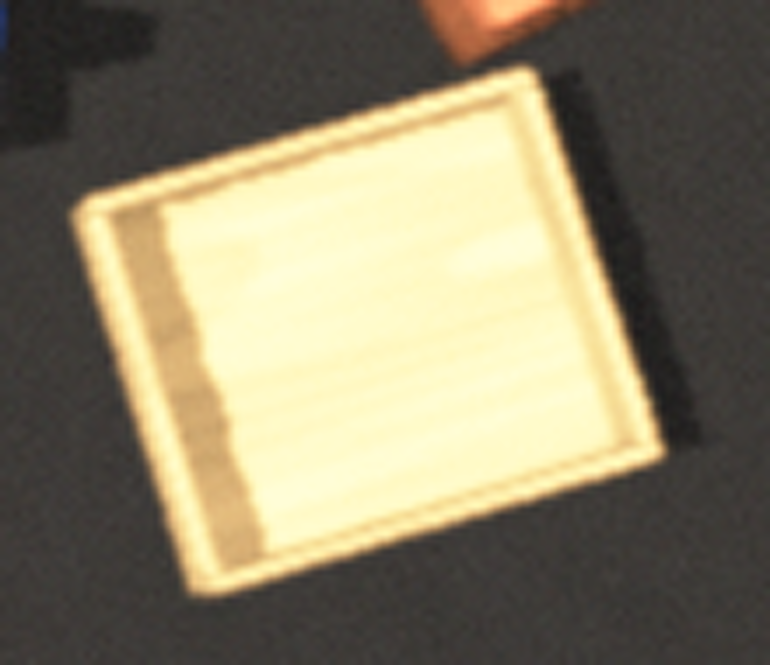

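Run:
```python
from h import *
f=lambda u,v:(130+u/4.4,120+v/4.4)
P=[back("top",f(*c),.101) for c in [(394,115),(464,126),(533,133),(603,140),(672,148)]]
for p in P: print(p.round(4))
P=np.array(P); d=P[0]-P[4]; print("yaw", np.arctan2(-d[0],d[1]), np.linalg.norm(d), P.mean(0))
# scene: lid centres
g=lambda u,v:(180+u/5,180+v/5)
for c in [(405,290),(330,238),(258,190),(188,147),(123,103)]: print("sc",back("scene",g(*c),.101).round(4))
a=back("top",f(95,373),.09);b=back("top",f(200,403),.09);print("handle",a,b,(a+b)/2,np.arctan2(a[1]-b[1],a[0]-b[0]))
k=lambda u,v:(320+u/6,180+v/6)
print("handle sc",back("scene",k(200,235),.09),back("scene",k(330,325),.09),)
t=lambda u,v:(290+u/7,150+v/7)
C=[back("top",t(*c),.045) for c in [(75,208),(532,70),(660,455),(200,592)]]
print(np.array(C),np.mean(C,0)); 
for i in range(4): e=C[(i+1)%4]-C[i]; print(np.linalg.norm(e),np.arctan2(e[1],e[0]))
print("pad",tri(g(585,258),f(289,172)))
```

```text
[0.6584 0.1381 0.101 ]
[0.6511 0.0884 0.101 ]
[0.6466 0.0395 0.101 ]
[ 0.6422 -0.0102  0.101 ]
[ 0.637  -0.0592  0.101 ]
yaw -0.10832302086568937 0.1985335470522311 [0.64704423 0.03931346 0.101     ]
sc [0.6585 0.141  0.101 ]
sc [0.6524 0.0915 0.101 ]
sc [0.6473 0.0421 0.101 ]
sc [ 0.6441 -0.0068  0.101 ]
sc [ 0.6386 -0.0568  0.101 ]
handle [0.47410338 0.34415359 0.09      ] [0.45383556 0.27017713 0.09      ] [0.46396947 0.30716536 0.09      ] 1.3033818680600628
handle sc [0.45765391 0.27882413 0.09      ] [0.47440995 0.34389234 0.09      ]
[[ 0.56310058 -0.12254217  0.045     ]
 [ 0.6306757  -0.33752898  0.045     ]
 [ 0.45126595 -0.39166159  0.045     ]
 [ 0.38700343 -0.1785624   0.045     ]] [ 0.50801141 -0.25757378  0.045     ]
0.2253568809575892 -1.26625228943357
0.18739850039683265 -2.848552973442385
0.2225779364892248 1.8636851153633378
0.18479305900601656 0.30799769446913156
pad [0.61164215 0.20796253 0.12507869]
```

```bash
cat >> h.py <<'E'
def go(x,y,z,yaw=None):
    Rm,p,s=tool(); d=Rm.T@(np.array([x,y,z])-p)*1000
    cy=np.arctan2(Rm[1,0],Rm[0,0]); dyaw=0 if yaw is None else (cy-yaw+np.pi/2)%np.pi-np.pi/2
    print("d",d.round(1),"yaw",round(dyaw,3),"| now yaw",round(cy,3),"q",s['qpos'].round(2))
    return d
E
python3 -c "
from h import *
go(.465,.309,.18,-.26)"
```

```text
d [-198.9   51.  -361.1] yaw 1.55 | now yaw 1.29 q [-1.36  0.52 -0.04  1.6   0.02  1.02 -0.11]
```

Look-alikes in the top view:
- Isolators: the yellow one at (166,210) is meant. The purple one at (153,262) is not.
- Packs: blue, blue, green, green, blue at (219,146), (235,149), (251,150), (267,152) and (283,154). The white look-alike at (205,192) is not meant.
- Trays: the wooden tray at (342,197). The box with brown bars at (97,85) is not meant.

The crops confirm the yellow box. Its striped bar end is at the green dot (on).

```bash
python3 -m crank '[{"hand":0,"dx":-100,"dy":0,"dz":-180,"yaw":0.6},{"hand":0,"dx":-199,"dy":20,"dz":-361,"yaw":1.55},{"hand":0,"dx":-199,"dy":51,"dz":-361,"yaw":1.55},{"hand":0,"dx":-199,"dy":51,"dz":-361,"yaw":1.55},{"hand":0,"dx":-199,"dy":51,"dz":-361,"yaw":1.55},{"hand":0,"dx":-199,"dy":51,"dz":-361,"yaw":1.55},{"hand":0,"dx":-199,"dy":51,"dz":-361,"yaw":1.55},{"hand":0,"dx":-199,"dy":51,"dz":-361,"yaw":1.55},{"hand":0,"dx":-199,"dy":51,"dz":-361,"yaw":1.55},{"hand":0,"dx":-199,"dy":51,"dz":-361,"yaw":1.55},{"hand":0,"dx":-199,"dy":51,"dz":-361,"yaw":1.55},{"hand":0,"dx":-199,"dy":51,"dz":-361,"yaw":1.55}]'
python3 -c "
from h import *
go(.465,.309,.066,-.26)"
```

```text
clock: 1.1
position: [0.4665, 0.3066, 0.1798]
tool_rot: [-1.572, -0.0, -0.221]
force: [-0.3, 1.1, -0.4]
grip_width: 0.0856
d [ -2.  113.8   2.2] yaw 0.039 | now yaw -0.221 q [-0.96  0.51  0.38  1.84 -0.25  0.84 -0.68]
```

```bash
python3 -m crank '[{"hand":0,"dy":30,"yaw":0.03},{"hand":0,"dy":60,"yaw":0.03},{"hand":0,"dy":85,"yaw":0.03},{"hand":0,"dy":85,"yaw":0.03}]'
python3 - <<'E'
from h import *
go(.465,.309,.066,-.26)
snap("top","t1",(130,170,230,250),7);snap("scene","s1",(300,160,440,280),5)
E
```

```text
d [ -2.  113.8   2.2] yaw 0.039 | now yaw -0.221 q [-0.96  0.51  0.38  1.84 -0.25  0.84 -0.68]$[0]: bad value
```

View pics/s1.png

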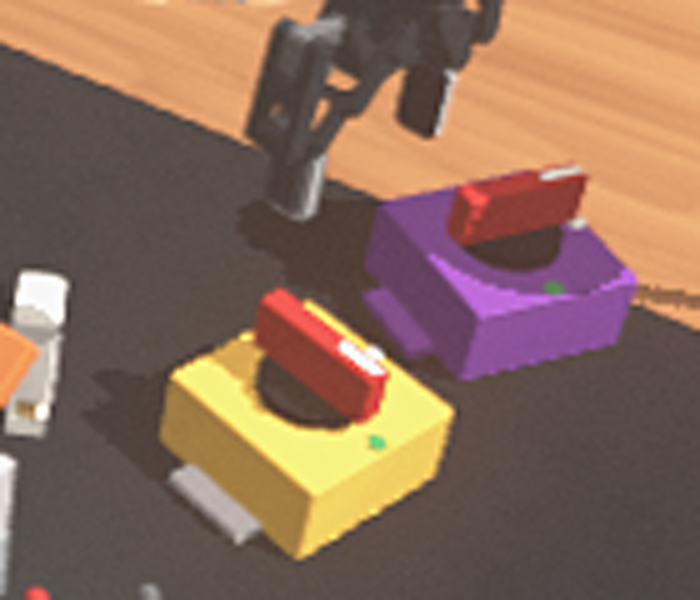

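View pics/t1.png

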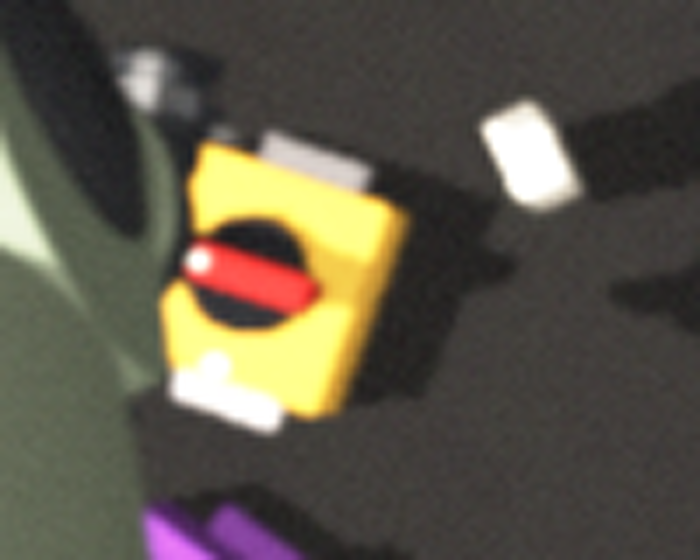

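Run:
```python
from h import *
p=bot.observe()['position'];print(p,proj("top",p),proj("scene",p))
p=bot.observe(); print(p['clock'])
```

```text
[0.46498382 0.30887637 0.17990089] [155.52837477 205.97746961] [369.75434669 197.55988929]
1.2
```

```bash
python3 -m crank '[{"hand":0,"dx":0,"dy":35,"dz":0,"yaw":0},{"hand":0,"dx":0,"dy":70,"dz":0,"yaw":0},{"hand":0,"dx":0,"dy":100,"dz":0,"yaw":0},{"hand":0,"dx":0,"dy":114,"dz":0,"yaw":0},{"hand":0,"dx":0,"dy":114,"dz":0,"yaw":0},{"hand":0,"dx":0,"dy":114,"dz":0,"yaw":0}]'
python3 - <<'E'
from h import *
go(.465,.309,.066,-.26)
snap("scene","s2",(300,140,440,260),5)
E
```

```text
clock: 1.7
position: [0.4646, 0.3094, 0.0662]
tool_rot: [-1.572, 0.001, -0.206]
force: [-0.7, 0.5, 0.4]
grip_width: 0.0853
d [ 0.5  0.2 -0.3] yaw 0.054 | now yaw -0.206 q [-0.9   0.68  0.3   1.91 -0.33  0.6  -0.6 ]
```

View pics/s2.png

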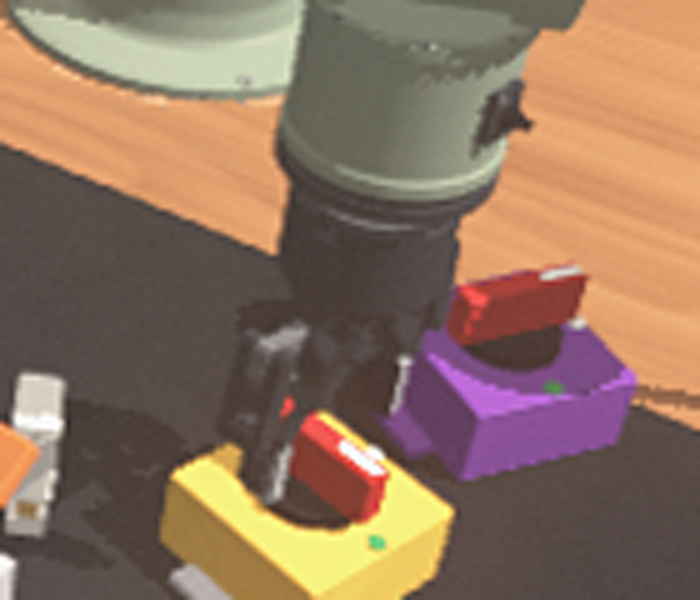

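Fingers straddle the red bar on the yellow box; the bar shows at (300–385, 410–500) in the crop. Closing now.

```bash
python3 -m crank '[{"hand":0.4,"dx":0,"dy":0,"dz":0,"yaw":0.05},{"hand":0.8,"dx":0,"dy":0,"dz":0,"yaw":0.05},{"hand":1,"dx":0,"dy":0,"dz":0,"yaw":0.05},{"hand":1,"dx":0,"dy":0,"dz":0,"yaw":0.05},{"hand":1,"dx":0,"dy":0,"dz":0,"yaw":0.05},{"hand":1,"dx":0,"dy":0,"dz":0,"yaw":0.05},{"hand":1,"dx":0,"dy":0,"dz":0,"yaw":0.05},{"hand":1,"dx":0,"dy":0,"dz":0,"yaw":0.05},{"hand":1,"dx":0,"dy":0,"dz":0,"yaw":0.05},{"hand":1,"dx":0,"dy":0,"dz":0,"yaw":0.05}]' 60
```

```text
clock: 2.58
position: [0.464, 0.3096, 0.0669]
tool_rot: [-1.571, 0.002, -0.259]
force: [-10.3, -0.6, 17.6]
grip_width: 0.0149
```

```bash
python3 -m crank '[{"hand":1,"dx":-1,"dy":-1,"dz":0,"yaw":-0.05},{"hand":1,"dx":-1,"dy":-2,"dz":0,"yaw":-0.15},{"hand":1,"dx":-1,"dy":-2,"dz":0,"yaw":-0.25},{"hand":1,"dx":-1,"dy":-2,"dz":0,"yaw":-0.35}]'
```

```text
clock: 2.92
position: [0.4641, 0.3095, 0.0673]
tool_rot: [-1.571, -0.0, 0.096]
force: [7.9, 8.4, -41.1]
grip_width: 0.0146
```

```bash
python3 -m crank '[{"hand":1,"dx":0,"dy":1.3,"dz":0,"yaw":-0.1},{"hand":1,"dx":0,"dy":1.3,"dz":0,"yaw":-0.2},{"hand":1,"dx":0,"dy":1.3,"dz":0,"yaw":-0.3},{"hand":1,"dx":0,"dy":1.3,"dz":0,"yaw":-0.4}]'
```

```text
clock: 3.25
position: [0.4647, 0.3097, 0.0671]
tool_rot: [-1.571, -0.002, 0.495]
force: [2.9, 6.5, -19.0]
grip_width: 0.0151
```

```bash
python3 -m crank '[{"hand":1,"dx":0,"dy":0.5,"dz":0,"yaw":-0.1},{"hand":1,"dx":0,"dy":0.5,"dz":0,"yaw":-0.2},{"hand":1,"dx":0,"dy":0.5,"dz":0,"yaw":-0.3},{"hand":1,"dx":0,"dy":0.5,"dz":0,"yaw":-0.4},{"hand":1,"dx":0,"dy":0.5,"dz":0,"yaw":-0.5},{"hand":1,"dx":0,"dy":0.5,"dz":0,"yaw":-0.6},{"hand":1,"dx":0,"dy":0.5,"dz":0,"yaw":-0.7},{"hand":1,"dx":0,"dy":0.5,"dz":0,"yaw":-0.8},{"hand":1,"dx":0,"dy":0.5,"dz":0,"yaw":-0.8}]'; python3 -c "
from h import *
print(tool()[2])"
```

```text
clock: 4.0
position: [0.4655, 0.3104, 0.0671]
tool_rot: [-1.573, -0.003, 1.296]
force: [7.1, 4.3, 2.9]
grip_width: 0.015
{'clock': 4.0, 'qpos': array([-0.617089  ,  0.64622931, -0.10691096,  1.89517899,  0.11318183,
        0.60226587,  0.50013239]), 'qd': array([-1.71607658e-02, -3.75829148e-03,  3.36375055e-02, -9.16504877e-05,
       -4.36306969e-02, -2.23424333e-03, -1.17204974e-01]), 'joint_efforts': array([  1.19890686, -92.10119963,  -0.95267806, -19.37092781,
         1.86592698,   2.6515574 ,   4.01696026]), 'position': array([0.46546502, 0.31041077, 0.06712258]), 'tool_rot': array([-1.57261138, -0.00318398,  1.2958566 ]), 'force': array([7.14873206, 4.3182681 , 2.85638805]), 'moment': array([ 0.71342433, -1.54303333, -1.22307754]), 'grip_width': 0.01497480381016095}
```

```bash
python3 -m crank '[{"hand":0.7,"dx":0,"dy":0,"dz":0,"yaw":0},{"hand":0.3,"dx":0,"dy":0,"dz":0,"yaw":0},{"hand":0,"dx":0,"dy":0,"dz":0,"yaw":0},{"hand":0,"dx":0,"dy":0,"dz":0,"yaw":0},{"hand":0,"dx":0,"dy":0,"dz":0,"yaw":0},{"hand":0,"dx":0,"dy":-35,"dz":0,"yaw":0},{"hand":0,"dx":0,"dy":-75,"dz":0,"yaw":0},{"hand":0,"dx":0,"dy":-110,"dz":0,"yaw":0},{"hand":0,"dx":0,"dy":-120,"dz":0,"yaw":0},{"hand":0,"dx":0,"dy":-120,"dz":0,"yaw":0}]'
python3 - <<'E'
from h import *
# charger pose & pack targets
c=np.array([.648,.0405]);yaw=-.108
for b in (.1,.05,0,-.05,-.1): print(b,(c+b*np.array([-np.sin(yaw),np.cos(yaw)])).round(4))
go(.6588,.1399,.18,-.108)
snap("scene","s3",(300,140,440,260),5); snap("top","t3")
E
```

```text
clock: 4.83
position: [0.465, 0.3103, 0.1896]
tool_rot: [-1.574, -0.004, 1.29]
force: [-0.1, -0.2, 0.1]
grip_width: 0.0856
0.1 [0.6588 0.1399]
0.05 [0.6534 0.0902]
0 [0.648  0.0405]
-0.05 [ 0.6426 -0.0092]
-0.1 [ 0.6372 -0.0589]
d [-110.1    9.9 -233.4] yaw 1.398 | now yaw 1.29 q [-0.6   0.47 -0.12  1.82  0.07  0.86  0.53]
```

View pics/s3.png

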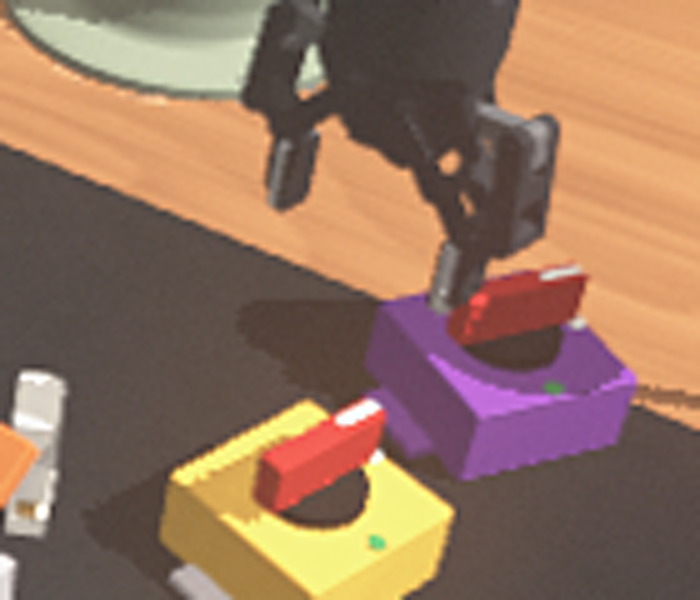

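```bash
python3 -c "
from h import *
go(.6372,-.0589,.17,-.108)"
```

```text
d [-305.8   16.3 -268.7] yaw 1.398 | now yaw 1.29 q [-0.6   0.47 -0.12  1.82  0.07  0.85  0.53]
```

```bash
python3 -m crank '[{"hand":0,"dx":-26,"dy":0,"dz":-23,"yaw":0.12},{"hand":0,"dx":-51,"dy":0,"dz":-45,"yaw":0.24},{"hand":0,"dx":-77,"dy":0,"dz":-68,"yaw":0.36},{"hand":0,"dx":-102,"dy":0,"dz":-90,"yaw":0.48},{"hand":0,"dx":-128,"dy":0,"dz":-112,"yaw":0.6},{"hand":0,"dx":-153,"dy":0,"dz":-135,"yaw":0.72},{"hand":0,"dx":-180,"dy":0,"dz":-158,"yaw":0.84},{"hand":0,"dx":-206,"dy":0,"dz":-180,"yaw":0.96},{"hand":0,"dx":-234,"dy":0,"dz":-205,"yaw":1.08},{"hand":0,"dx":-262,"dy":0,"dz":-230,"yaw":1.2},{"hand":0,"dx":-290,"dy":0,"dz":-255,"yaw":1.3},{"hand":0,"dx":-306,"dy":16,"dz":-269,"yaw":1.4}]'
python3 -c "
from h import *
go(.6372,-.0589,.072,-.108)"
```

```text
clock: 5.93
position: [0.6392, -0.0638, 0.171]
tool_rot: [-1.573, -0.002, -0.118]
force: [1.0, 0.2, 0.2]
grip_width: 0.0853
d [-2.8 99.   4.9] yaw -0.01 | now yaw -0.118 q [-0.17  0.63  0.27  1.62 -0.2   0.92  0.06]
```

```bash
python3 -m crank '[{"hand":0,"dx":0,"dy":15,"dz":0,"yaw":0},{"hand":0,"dx":0,"dy":35,"dz":0,"yaw":0},{"hand":0,"dx":0,"dy":45,"dz":0,"yaw":0},{"hand":0,"dx":0,"dy":45,"dz":0,"yaw":0}]'
python3 - <<'E'
from h import *
go(.6372,-.0589,.072,-.108)
snap("scene","s4",(150,120,310,240),5)
E
```

```text
clock: 6.27
position: [0.6357, -0.0588, 0.122]
tool_rot: [-1.572, 0.005, -0.11]
force: [-0.4, 0.0, 0.1]
grip_width: 0.0857
d [ 1.7 50.   0.1] yaw -0.002 | now yaw -0.11 q [-0.16  0.69  0.25  1.66 -0.22  0.83  0.07]
```

View pics/s4.png

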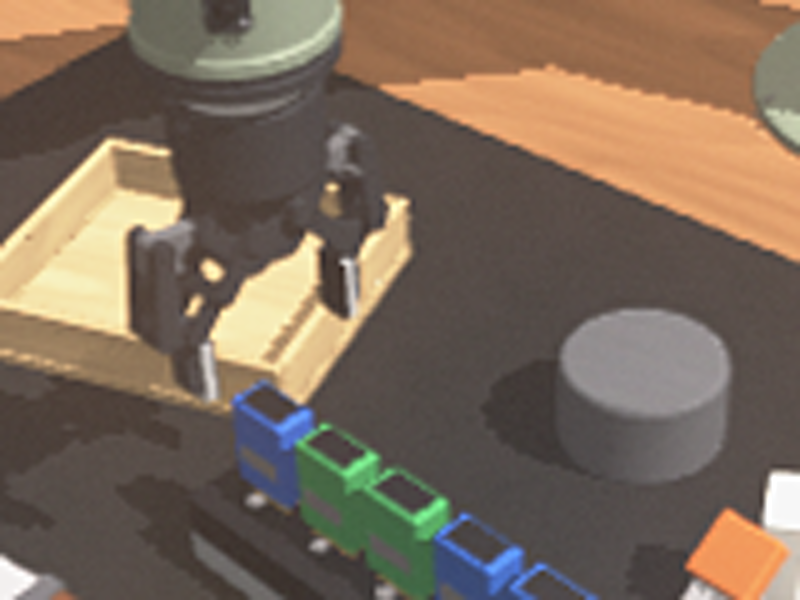

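```bash
python3 -m crank '[{"hand":0,"dx":1,"dy":25,"dz":0,"yaw":0},{"hand":0,"dx":1,"dy":48,"dz":0,"yaw":0},{"hand":0.2,"dx":1,"dy":48,"dz":0,"yaw":0},{"hand":0.5,"dx":1,"dy":48,"dz":0,"yaw":0},{"hand":0.8,"dx":1,"dy":48,"dz":0,"yaw":0},{"hand":1,"dx":1,"dy":48,"dz":0,"yaw":0},{"hand":1,"dx":1,"dy":48,"dz":0,"yaw":0},{"hand":1,"dx":1,"dy":48,"dz":0,"yaw":0},{"hand":1,"dx":1,"dy":48,"dz":0,"yaw":0},{"hand":1,"dx":1,"dy":48,"dz":0,"yaw":0}]' 60
```

```text
clock: 7.15
position: [0.6394, -0.0592, 0.0791]
tool_rot: [-1.57, -0.002, -0.11]
force: [-0.8, 0.2, 10.2]
grip_width: 0.0231
```

```bash
python3 -m crank '[{"hand":1,"dx":0,"dy":-5,"dz":0,"yaw":0},{"hand":1,"dx":0,"dy":-10,"dz":0,"yaw":0},{"hand":1,"dx":0,"dy":-20,"dz":0,"yaw":0},{"hand":1,"dx":0,"dy":-30,"dz":0,"yaw":0},{"hand":1,"dx":0,"dy":-50,"dz":0,"yaw":0},{"hand":1,"dx":0,"dy":-80,"dz":0,"yaw":0},{"hand":1,"dx":0,"dy":-110,"dz":0,"yaw":0},{"hand":1,"dx":0,"dy":-130,"dz":0,"yaw":0},{"hand":1,"dx":0,"dy":-130,"dz":0,"yaw":0}]'
python3 - <<'E'
from h import *
go(.6372,-.0589,.2,-.108)
snap("scene","s5",(130,60,310,240),4);snap("top","t5",(240,100,410,250),4.5)
E
```

```text
clock: 7.9
position: [0.6405, -0.0596, 0.2131]
tool_rot: [-1.57, -0.007, -0.11]
force: [0.7, 0.0, 0.0]
grip_width: 0.023
d [-3.5 13.1  0.3] yaw -0.002 | now yaw -0.11 q [-0.19  0.58  0.29  1.59 -0.19  0.99  0.05]
```

View pics/s5.png

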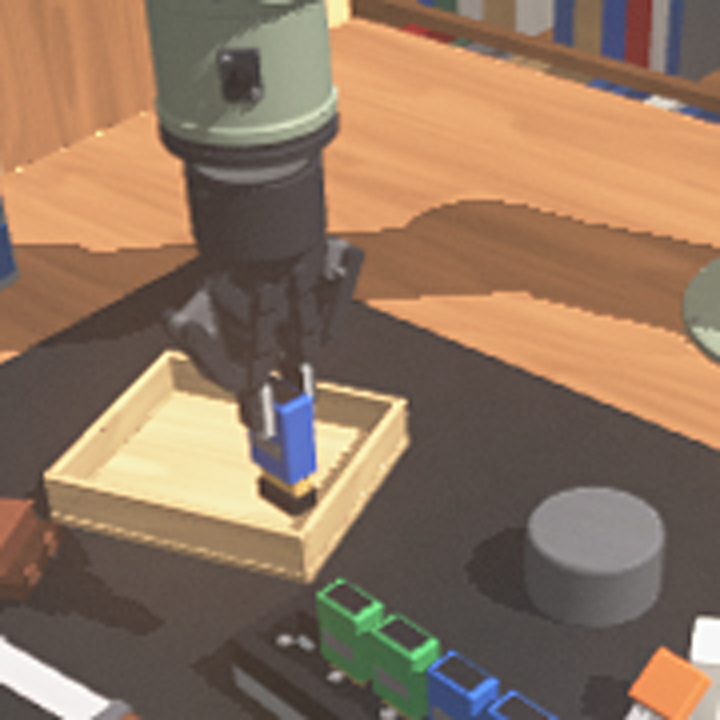

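View pics/t5.png

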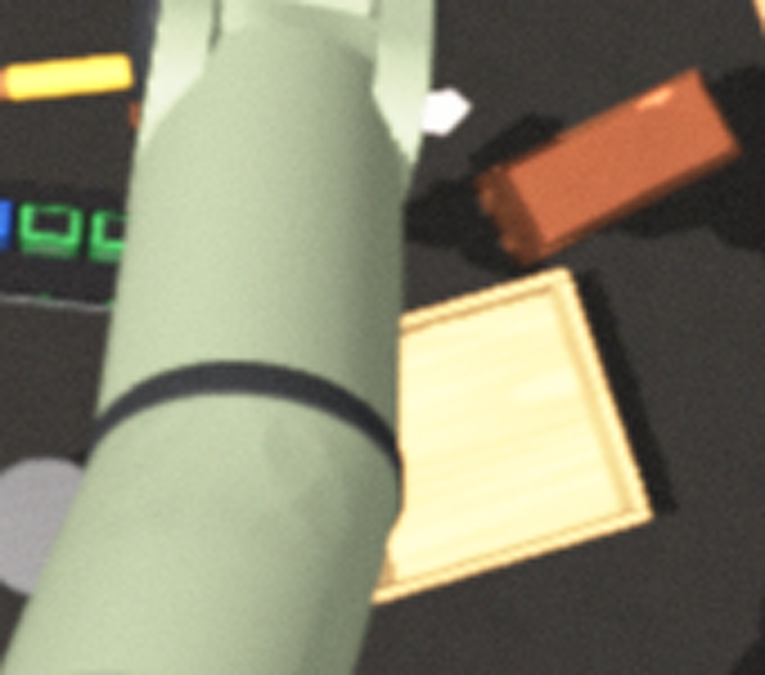

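```bash
cat >> h.py <<'E'
TR=(np.array([.508,-.2576]),.306)
def slot(a,b):
    c,w=TR; return c+np.array([[np.cos(w),-np.sin(w)],[np.sin(w),np.cos(w)]])@np.array([a,b])
BAY={1:(.6588,.1399),2:(.6534,.0902),3:(.648,.0405),4:(.6426,-.0092),5:(.6372,-.0589)}
E
python3 -c "
from h import *
S=slot(.042,-.065);print(S);go(*S,.2,.306)"
```

```text
[ 0.56762999 -0.30692813]
d [ -43.7    8.7 -254.1] yaw -0.416 | now yaw -0.11 q [-0.19  0.59  0.28  1.59 -0.19  0.99  0.05]
```

```bash
python3 -m crank '[{"hand":1,"dx":-3,"dy":0,"dz":-15,"yaw":-0.02},{"hand":1,"dx":-8,"dy":0,"dz":-45,"yaw":-0.07},{"hand":1,"dx":-14,"dy":0,"dz":-80,"yaw":-0.14},{"hand":1,"dx":-20,"dy":0,"dz":-115,"yaw":-0.21},{"hand":1,"dx":-26,"dy":0,"dz":-150,"yaw":-0.28},{"hand":1,"dx":-32,"dy":0,"dz":-185,"yaw":-0.35},{"hand":1,"dx":-38,"dy":0,"dz":-220,"yaw":-0.4},{"hand":1,"dx":-43,"dy":0,"dz":-245,"yaw":-0.415},{"hand":1,"dx":-44,"dy":0,"dz":-254,"yaw":-0.415},{"hand":1,"dx":-44,"dy":0,"dz":-254,"yaw":-0.415}]'
python3 - <<'E'
from h import *
go(*slot(.042,-.065),.069,.306)
snap("scene","s6",(110,60,290,240),4)
E
```

```text
clock: 8.83
position: [0.5653, -0.3096, 0.2067]
tool_rot: [-1.571, 0.002, 0.301]
force: [0.8, 0.4, -2.2]
grip_width: 0.0228
d [  3.3 137.7   1.8] yaw -0.005 | now yaw 0.301 q [ 0.28  0.59  0.19  1.58 -0.13  0.99  0.82]
```

View pics/s6.png

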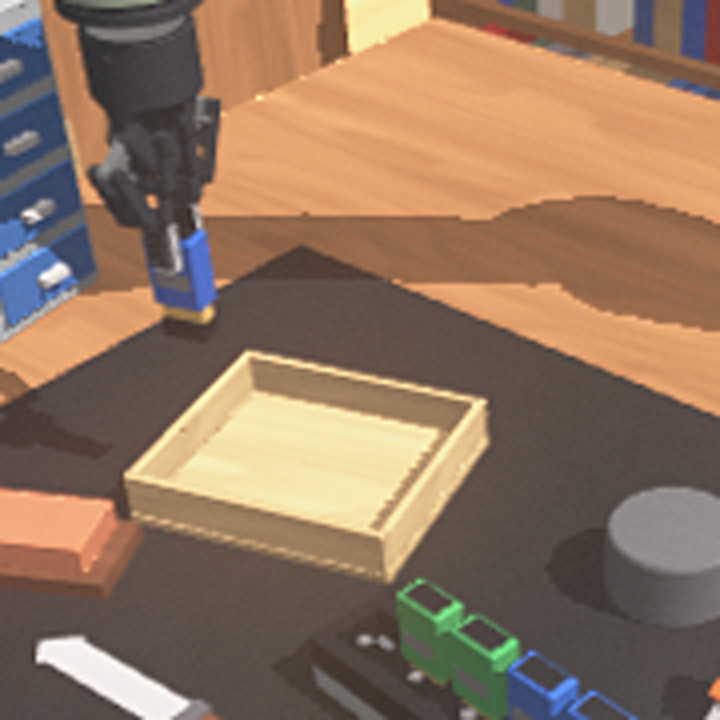

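```bash
python3 -m crank '[{"hand":1,"dx":2,"dy":15,"dz":0,"yaw":0},{"hand":1,"dx":2,"dy":45,"dz":0,"yaw":0},{"hand":1,"dx":2,"dy":80,"dz":0,"yaw":0},{"hand":1,"dx":2,"dy":110,"dz":0,"yaw":0},{"hand":1,"dx":2,"dy":128,"dz":0,"yaw":0},{"hand":1,"dx":2,"dy":134,"dz":0,"yaw":0},{"hand":1,"dx":2,"dy":134,"dz":0,"yaw":0},{"hand":1,"dx":2,"dy":134,"dz":0,"yaw":0}]'
```

```text
clock: 9.55
position: [0.5696, -0.3055, 0.0742]
tool_rot: [-1.571, -0.0, 0.306]
force: [-0.8, -1.2, 0.1]
grip_width: 0.023
```

```bash
python3 -m crank '[{"hand":1,"dx":0,"dy":3,"dz":0,"yaw":0},{"hand":1,"dx":0,"dy":6,"dz":0,"yaw":0},{"hand":1,"dx":0,"dy":6,"dz":0,"yaw":0}]'
```

```text
clock: 9.8
position: [0.5691, -0.3062, 0.0679]
tool_rot: [-1.571, -0.001, 0.305]
force: [0.6, -0.9, -2.0]
grip_width: 0.023
```

```bash
python3 -m crank '[{"hand":0.8,"dx":0,"dy":1,"dz":0,"yaw":0},{"hand":0.6,"dx":0,"dy":1,"dz":0,"yaw":0},{"hand":0.45,"dx":0,"dy":1,"dz":0,"yaw":0},{"hand":0.45,"dx":0,"dy":1,"dz":0,"yaw":0},{"hand":0.45,"dx":0,"dy":1,"dz":0,"yaw":0}]'
```

```text
clock: 10.22
position: [0.5689, -0.3063, 0.0666]
tool_rot: [-1.571, -0.0, 0.305]
force: [-0.2, -0.3, -0.2]
grip_width: 0.0471
```

```bash
python3 -m crank '[{"hand":0.45,"dx":0,"dy":-15,"dz":0,"yaw":0},{"hand":0.45,"dx":0,"dy":-45,"dz":0,"yaw":0},{"hand":0.3,"dx":0,"dy":-80,"dz":0,"yaw":0},{"hand":0.1,"dx":0,"dy":-105,"dz":0,"yaw":0},{"hand":0,"dx":0,"dy":-108,"dz":0,"yaw":0}]'
python3 - <<'E'
from h import *
go(*BAY[4],.17,-.108)
snap("scene","s7",(110,60,290,240),4)
E
```

```text
clock: 10.63
position: [0.5706, -0.3073, 0.1795]
tool_rot: [-1.575, -0.005, 0.305]
force: [-0.7, -0.1, 0.4]
grip_width: 0.0807
d [158.1   9.1 262.9] yaw 0.413 | now yaw 0.305 q [ 0.28  0.62  0.19  1.6  -0.13  0.93  0.82]
```

View pics/s7.png

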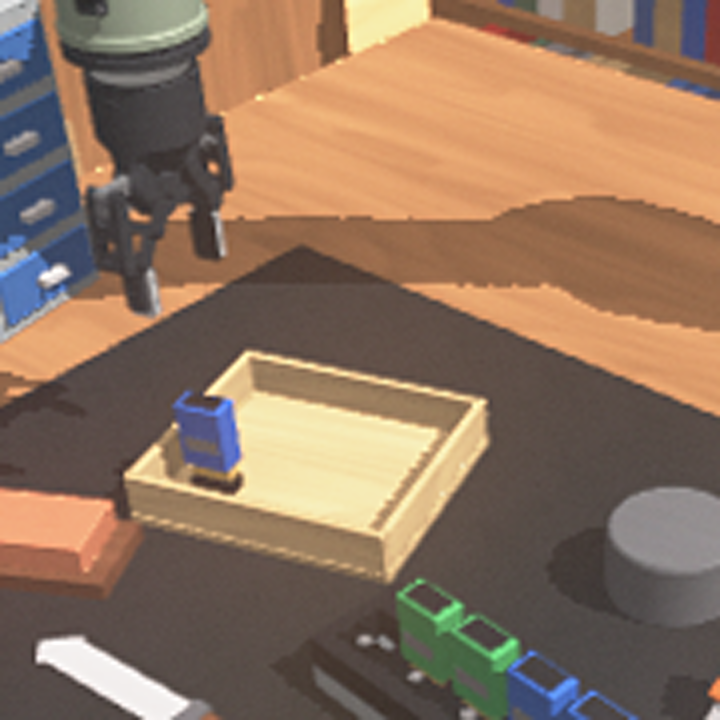

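```bash
python3 -m crank '[{"hand":0,"dx":12,"dy":0,"dz":20,"yaw":0.05},{"hand":0,"dx":32,"dy":0,"dz":52,"yaw":0.1},{"hand":0,"dx":52,"dy":0,"dz":86,"yaw":0.15},{"hand":0,"dx":72,"dy":0,"dz":120,"yaw":0.2},{"hand":0,"dx":92,"dy":0,"dz":154,"yaw":0.25},{"hand":0,"dx":112,"dy":0,"dz":188,"yaw":0.3},{"hand":0,"dx":132,"dy":0,"dz":220,"yaw":0.36},{"hand":0,"dx":150,"dy":0,"dz":250,"yaw":0.413},{"hand":0,"dx":158,"dy":10,"dz":263,"yaw":0.413},{"hand":0,"dx":158,"dy":35,"dz":263,"yaw":0.413},{"hand":0,"dx":158,"dy":56,"dz":263,"yaw":0.413},{"hand":0,"dx":158,"dy":56,"dz":263,"yaw":0.413}]'
python3 -c "
from h import *
go(*BAY[4],.074,-.108)"
```

```text
clock: 11.68
position: [0.6381, -0.0076, 0.1138]
tool_rot: [-1.572, 0.006, -0.107]
force: [-0.7, -0.5, 0.2]
grip_width: 0.0856
d [ 4.9 39.7 -1.1] yaw 0.001 | now yaw -0.107 q [-0.25  0.7   0.26  1.66 -0.23  0.82  0.01]
```

```bash
python3 -m crank '[{"hand":0,"dx":6,"dy":10,"dz":-1,"yaw":0},{"hand":0,"dx":6,"dy":33,"dz":-1,"yaw":0},{"hand":0.2,"dx":6,"dy":38,"dz":-1,"yaw":0},{"hand":0.5,"dx":6,"dy":38,"dz":-1,"yaw":0}]'; python3 -c "
from h import *
go(*BAY[4],.074,-.108)"
python3 -m crank '[{"hand":0.8,"dx":0,"dy":0,"dz":0,"yaw":0},{"hand":1,"dx":0,"dy":0,"dz":0,"yaw":0},{"hand":1,"dx":0,"dy":0,"dz":0,"yaw":0},{"hand":1,"dx":0,"dy":0,"dz":0,"yaw":0},{"hand":1,"dx":0,"dy":0,"dz":0,"yaw":0},{"hand":1,"dx":0,"dy":0,"dz":0,"yaw":0}]'
python3 -c "
from h import *
go(*BAY[4],.074,-.108)"
```

```text
clock: 12.02
position: [0.646, -0.01, 0.0795]
tool_rot: [-1.571, 0.002, -0.109]
force: [-0.6, 1.1, -0.1]
grip_width: 0.0637
d [-3.5  5.6  0.5] yaw -0.001 | now yaw -0.109 q [-0.24  0.75  0.25  1.66 -0.25  0.76  0.02]
clock: 12.52
position: [0.6469, -0.0096, 0.0818]
tool_rot: [-1.57, -0.001, -0.108]
force: [-2.7, 0.6, 8.1]
grip_width: 0.0229
d [-4.3  7.8 -0.1] yaw -0.0 | now yaw -0.108 q [-0.24  0.75  0.25  1.66 -0.25  0.76  0.02]
```

```bash
python3 -m crank '[{"hand":1,"dx":0,"dy":-5,"dz":0,"yaw":0},{"hand":1,"dx":0,"dy":-10,"dz":0,"yaw":0},{"hand":1,"dx":0,"dy":-20,"dz":0,"yaw":0},{"hand":1,"dx":0,"dy":-30,"dz":0,"yaw":0},{"hand":1,"dx":0,"dy":-50,"dz":0,"yaw":0},{"hand":1,"dx":0,"dy":-80,"dz":0,"yaw":0},{"hand":1,"dx":0,"dy":-110,"dz":0,"yaw":0},{"hand":1,"dx":0,"dy":-128,"dz":0,"yaw":0},{"hand":1,"dx":0,"dy":-128,"dz":0,"yaw":0}]'
python3 - <<'E'
from h import *
go(*slot(.042,0),.2,.306)
snap("scene","s8",(110,60,310,260),4)
E
```

```text
clock: 13.27
position: [0.6486, -0.0098, 0.2141]
tool_rot: [-1.57, -0.007, -0.108]
force: [0.6, -0.5, -0.6]
grip_width: 0.0229
d [ -74.6   13.3 -244.7] yaw -0.414 | now yaw -0.108 q [-0.27  0.59  0.3   1.57 -0.2   1.   -0.02]
```

View pics/s8.png

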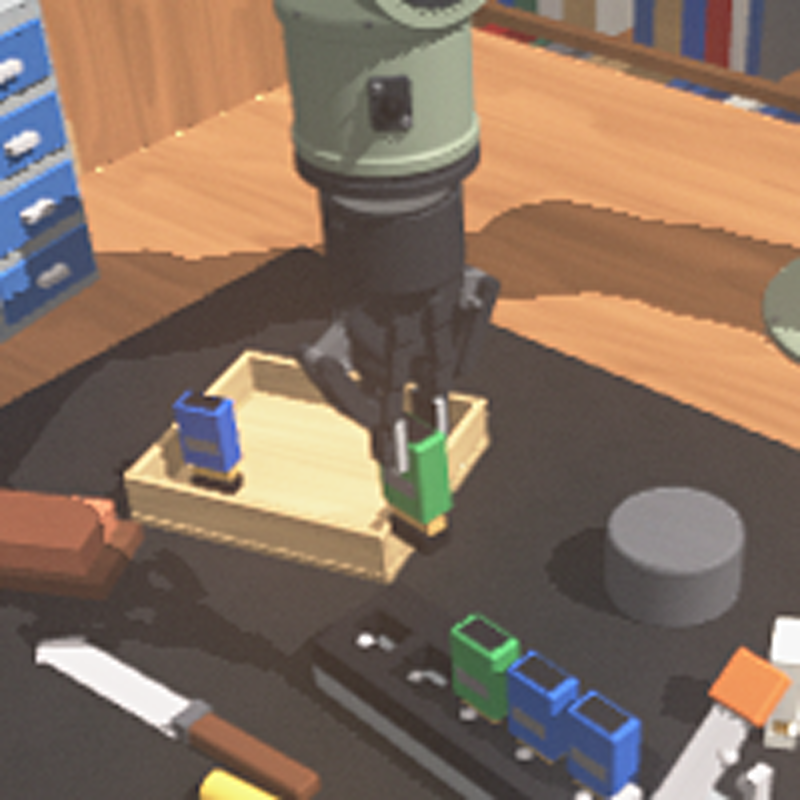

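```bash
python3 -m crank '[{"hand":1,"dx":-5,"dy":0,"dz":-15,"yaw":-0.02},{"hand":1,"dx":-14,"dy":0,"dz":-45,"yaw":-0.07},{"hand":1,"dx":-24,"dy":0,"dz":-80,"yaw":-0.14},{"hand":1,"dx":-35,"dy":0,"dz":-115,"yaw":-0.21},{"hand":1,"dx":-46,"dy":0,"dz":-150,"yaw":-0.28},{"hand":1,"dx":-57,"dy":0,"dz":-185,"yaw":-0.35},{"hand":1,"dx":-67,"dy":0,"dz":-218,"yaw":-0.4},{"hand":1,"dx":-73,"dy":0,"dz":-238,"yaw":-0.414},{"hand":1,"dx":-75,"dy":0,"dz":-245,"yaw":-0.414},{"hand":1,"dx":-75,"dy":0,"dz":-245,"yaw":-0.414}]'
python3 - <<'E'
from h import *
go(*slot(.042,0),.071,.306)
snap("scene","s9",(110,60,310,260),4)
E
```

```text
clock: 14.15
position: [0.5444, -0.2471, 0.2083]
tool_rot: [-1.571, 0.001, 0.302]
force: [-0.1, 0.2, -1.0]
grip_width: 0.0228
d [  4.2 137.3   1. ] yaw -0.004 | now yaw 0.302 q [ 0.17  0.51  0.22  1.71 -0.13  0.94  0.75]
```

View pics/s9.png

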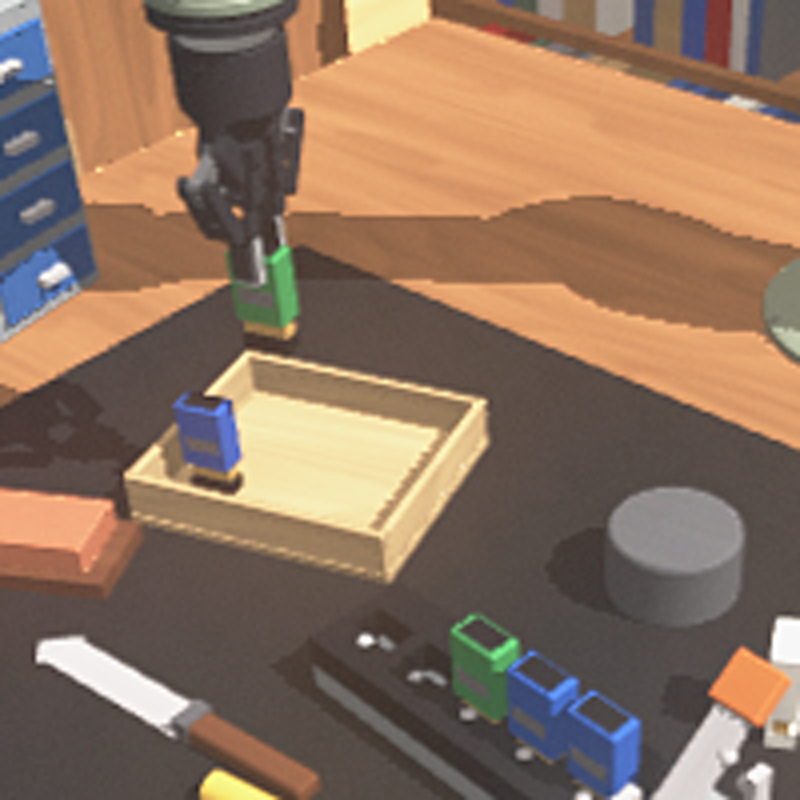

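```bash
python3 -m crank '[{"hand":1,"dx":4,"dy":15,"dz":0,"yaw":0},{"hand":1,"dx":4,"dy":45,"dz":0,"yaw":0},{"hand":1,"dx":4,"dy":80,"dz":0,"yaw":0},{"hand":1,"dx":4,"dy":110,"dz":0,"yaw":0},{"hand":1,"dx":4,"dy":128,"dz":0,"yaw":0},{"hand":1,"dx":4,"dy":133,"dz":0,"yaw":0},{"hand":1,"dx":4,"dy":137,"dz":0,"yaw":0},{"hand":1,"dx":4,"dy":137,"dz":0,"yaw":0}]'
```

```text
clock: 14.87
position: [0.5499, -0.243, 0.0717]
tool_rot: [-1.571, -0.0, 0.307]
force: [0.2, -0.2, -1.2]
grip_width: 0.0232
```

Just above the tray floor, about 2 mm clear. Release and retreat.

```bash
python3 -m crank '[{"hand":0.9,"dx":0,"dy":2,"dz":0,"yaw":0},{"hand":0.7,"dx":0,"dy":2,"dz":0,"yaw":0},{"hand":0.5,"dx":0,"dy":2,"dz":0,"yaw":0},{"hand":0.45,"dx":0,"dy":2,"dz":0,"yaw":0},{"hand":0.45,"dx":0,"dy":2,"dz":0,"yaw":0},{"hand":0.45,"dx":0,"dy":-15,"dz":0,"yaw":0},{"hand":0.45,"dx":0,"dy":-45,"dz":0,"yaw":0},{"hand":0.3,"dx":0,"dy":-80,"dz":0,"yaw":0},{"hand":0.1,"dx":0,"dy":-105,"dz":0,"yaw":0},{"hand":0,"dx":0,"dy":-108,"dz":0,"yaw":0}]'
python3 - <<'E'
from h import *
BAY={3:(.650,.0405)}
go(*BAY[3],.12,-.108)
snap("scene","s10",(110,60,310,260),4)
E
```

```text
clock: 15.7
position: [0.551, -0.2448, 0.1844]
tool_rot: [-1.575, -0.005, 0.305]
force: [0.1, 0.7, 0.9]
grip_width: 0.0802
d [179.8  64.4 242.6] yaw 0.413 | now yaw 0.305 q [ 0.17  0.55  0.21  1.72 -0.14  0.88  0.75]
```

View pics/s10.png

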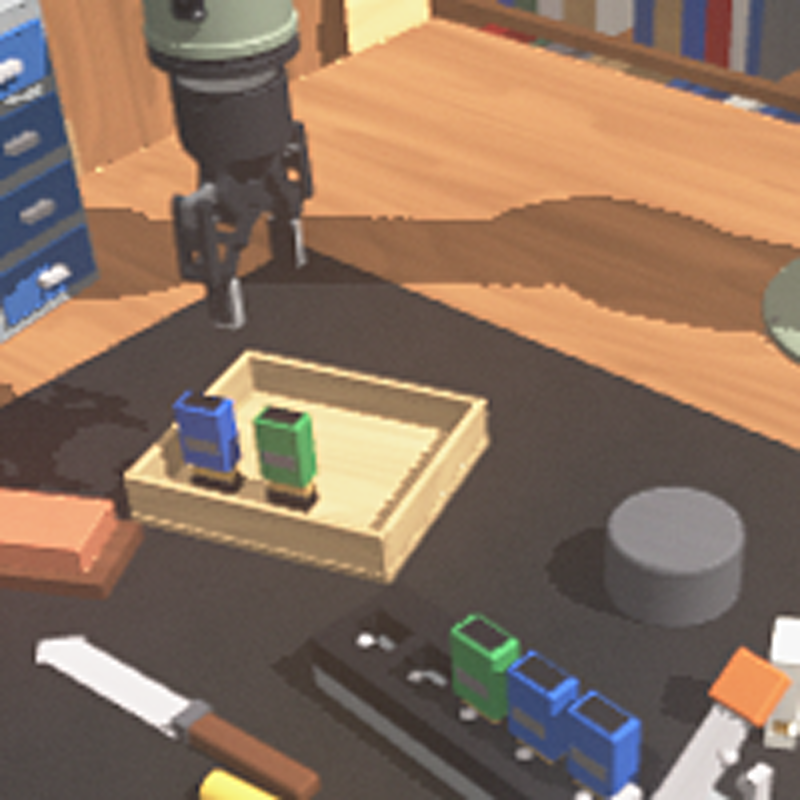

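Two packs stand in the tray; the bays at crop (370,640) and (430,678) are empty. Next is bay 3.

```bash
python3 -m crank '[{"hand":0,"dx":15,"dy":0,"dz":20,"yaw":0.05},{"hand":0,"dx":38,"dy":0,"dz":52,"yaw":0.1},{"hand":0,"dx":62,"dy":0,"dz":84,"yaw":0.15},{"hand":0,"dx":86,"dy":0,"dz":116,"yaw":0.2},{"hand":0,"dx":110,"dy":0,"dz":148,"yaw":0.25},{"hand":0,"dx":134,"dy":0,"dz":180,"yaw":0.3},{"hand":0,"dx":157,"dy":0,"dz":212,"yaw":0.36},{"hand":0,"dx":174,"dy":0,"dz":234,"yaw":0.413},{"hand":0,"dx":180,"dy":10,"dz":243,"yaw":0.413},{"hand":0,"dx":180,"dy":38,"dz":243,"yaw":0.413},{"hand":0,"dx":180,"dy":64,"dz":243,"yaw":0.413},{"hand":0,"dx":180,"dy":64,"dz":243,"yaw":0.413}]'
python3 -c "
from h import *
go(.650,.0405,.072,-.108)"
```

```text
clock: 16.75
position: [0.6448, 0.0418, 0.11]
tool_rot: [-1.573, 0.007, -0.106]
force: [0.0, -0.3, 0.2]
grip_width: 0.0855
d [ 5.6 38.  -0.7] yaw 0.002 | now yaw -0.106 q [-0.33  0.72  0.28  1.64 -0.25  0.82 -0.06]
```

```bash
python3 -m crank '[{"hand":0,"dx":3,"dy":10,"dz":0,"yaw":0},{"hand":0,"dx":3,"dy":33,"dz":0,"yaw":0},{"hand":0,"dx":3,"dy":42,"dz":0,"yaw":0},{"hand":0,"dx":3,"dy":42,"dz":0,"yaw":0}]'; python3 -c "
from h import *
go(.65,.0405,.072,-.108)"
```

```text
clock: 17.08
position: [0.65, 0.0413, 0.0722]
tool_rot: [-1.571, 0.002, -0.107]
force: [0.1, -0.8, 0.4]
grip_width: 0.0854
d [ 0.1  0.2 -0.8] yaw 0.001 | now yaw -0.107 q [-0.32  0.77  0.26  1.65 -0.26  0.76 -0.05]
```

```bash
python3 -m crank '[{"hand":0.3,"dx":0,"dy":0,"dz":0,"yaw":0},{"hand":0.6,"dx":0,"dy":0,"dz":0,"yaw":0},{"hand":0.8,"dx":0,"dy":0,"dz":0,"yaw":0},{"hand":1,"dx":0,"dy":0,"dz":0,"yaw":0},{"hand":1,"dx":0,"dy":0,"dz":0,"yaw":0},{"hand":1,"dx":0,"dy":0,"dz":0,"yaw":0},{"hand":1,"dx":0,"dy":0,"dz":0,"yaw":0},{"hand":1,"dx":0,"dy":0,"dz":0,"yaw":0}]'
python3 -c "
from h import *
go(.65,.0405,.072,-.108)"
```

```text
clock: 17.75
position: [0.651, 0.0419, 0.0743]
tool_rot: [-1.571, -0.001, -0.107]
force: [-1.3, 0.3, 7.1]
grip_width: 0.0232
d [-0.9  2.3 -1.5] yaw 0.001 | now yaw -0.107 q [-0.32  0.77  0.26  1.65 -0.26  0.76 -0.05]
```

```bash
python3 -m crank '[{"hand":1,"dx":0,"dy":-5,"dz":0,"yaw":0},{"hand":1,"dx":0,"dy":-10,"dz":0,"yaw":0},{"hand":1,"dx":0,"dy":-20,"dz":0,"yaw":0},{"hand":1,"dx":0,"dy":-30,"dz":0,"yaw":0},{"hand":1,"dx":0,"dy":-50,"dz":0,"yaw":0},{"hand":1,"dx":0,"dy":-80,"dz":0,"yaw":0},{"hand":1,"dx":0,"dy":-110,"dz":0,"yaw":0},{"hand":1,"dx":0,"dy":-130,"dz":0,"yaw":0},{"hand":1,"dx":0,"dy":-130,"dz":0,"yaw":0}]'
python3 - <<'E'
from h import *
go(*slot(.042,.065),.2,.306)
snap("scene","s11",(110,60,310,260),4)
E
```

```text
clock: 18.5
position: [0.653, 0.0416, 0.2094]
tool_rot: [-1.569, -0.007, -0.107]
force: [0.9, 0.1, -0.2]
grip_width: 0.0232
d [ -99.8    8.2 -236.7] yaw -0.413 | now yaw -0.107 q [-0.36  0.61  0.32  1.56 -0.21  1.   -0.09]
```

View pics/s11.png

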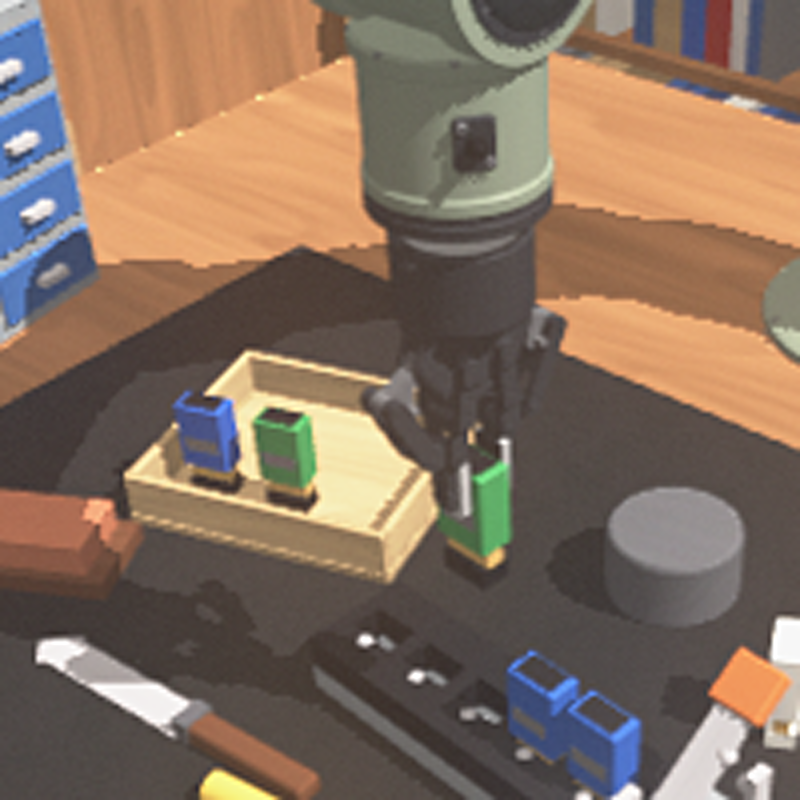

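Tray unmoved, with its corner still at crop (388,580). The green pack is held and the path to the third slot is clear.

```bash
python3 -m crank '[{"hand":1,"dx":-6,"dy":0,"dz":-15,"yaw":-0.02},{"hand":1,"dx":-19,"dy":0,"dz":-45,"yaw":-0.07},{"hand":1,"dx":-33,"dy":0,"dz":-78,"yaw":-0.14},{"hand":1,"dx":-47,"dy":0,"dz":-111,"yaw":-0.21},{"hand":1,"dx":-61,"dy":0,"dz":-144,"yaw":-0.28},{"hand":1,"dx":-75,"dy":0,"dz":-177,"yaw":-0.35},{"hand":1,"dx":-88,"dy":0,"dz":-208,"yaw":-0.4},{"hand":1,"dx":-97,"dy":0,"dz":-230,"yaw":-0.413},{"hand":1,"dx":-100,"dy":0,"dz":-237,"yaw":-0.413},{"hand":1,"dx":-100,"dy":0,"dz":-237,"yaw":-0.413}]'
python3 - <<'E'
from h import *
go(*slot(.042,.065),.063,.306)
snap("scene","s12",(110,60,310,260),4)
E
```

```text
clock: 19.38
position: [0.5249, -0.1853, 0.2036]
tool_rot: [-1.571, 0.0, 0.302]
force: [-0.0, 0.2, -0.5]
grip_width: 0.0228
d [  4.2 140.6   1.2] yaw -0.004 | now yaw 0.302 q [ 0.06  0.46  0.24  1.82 -0.13  0.88  0.66]
```

View pics/s12.png

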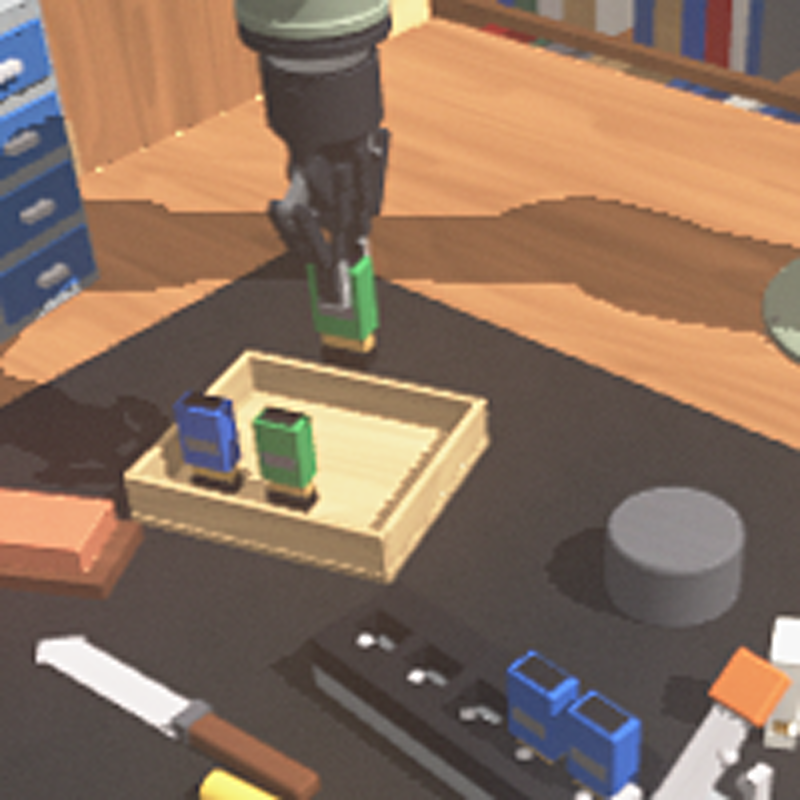

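```bash
python3 -m crank '[{"hand":1,"dx":4,"dy":15,"dz":0,"yaw":0},{"hand":1,"dx":4,"dy":45,"dz":0,"yaw":0},{"hand":1,"dx":4,"dy":80,"dz":0,"yaw":0},{"hand":1,"dx":4,"dy":110,"dz":0,"yaw":0},{"hand":1,"dx":4,"dy":128,"dz":0,"yaw":0},{"hand":1,"dx":4,"dy":135,"dz":0,"yaw":0},{"hand":1,"dx":4,"dy":139,"dz":0,"yaw":0},{"hand":1,"dx":4,"dy":139,"dz":0,"yaw":0}]'
```

```text
clock: 20.1
position: [0.5303, -0.1812, 0.0644]
tool_rot: [-1.571, 0.0, 0.307]
force: [-0.9, 0.1, -0.3]
grip_width: 0.0227
```

```bash
python3 -m crank '[{"hand":0.9,"dx":0,"dy":2,"dz":0,"yaw":0},{"hand":0.7,"dx":0,"dy":2,"dz":0,"yaw":0},{"hand":0.5,"dx":0,"dy":2,"dz":0,"yaw":0},{"hand":0.45,"dx":0,"dy":2,"dz":0,"yaw":0},{"hand":0.45,"dx":0,"dy":2,"dz":0,"yaw":0},{"hand":0.45,"dx":0,"dy":-15,"dz":0,"yaw":0},{"hand":0.45,"dx":0,"dy":-45,"dz":0,"yaw":0},{"hand":0.3,"dx":0,"dy":-80,"dz":0,"yaw":0},{"hand":0.1,"dx":0,"dy":-108,"dz":0,"yaw":0},{"hand":0,"dx":0,"dy":-116,"dz":0,"yaw":0}]'
python3 - <<'E'
from h import *
go(.6555,.0905,.12,-.108)
snap("scene","s13",(110,60,310,260),4)
E
```

```text
clock: 20.93
position: [0.5313, -0.1826, 0.1848]
tool_rot: [-1.573, -0.005, 0.305]
force: [0.8, -0.1, 0.7]
grip_width: 0.081
d [200.3  65.2 223.3] yaw 0.413 | now yaw 0.305 q [ 0.06  0.49  0.23  1.83 -0.15  0.84  0.67]
```

View pics/s13.png

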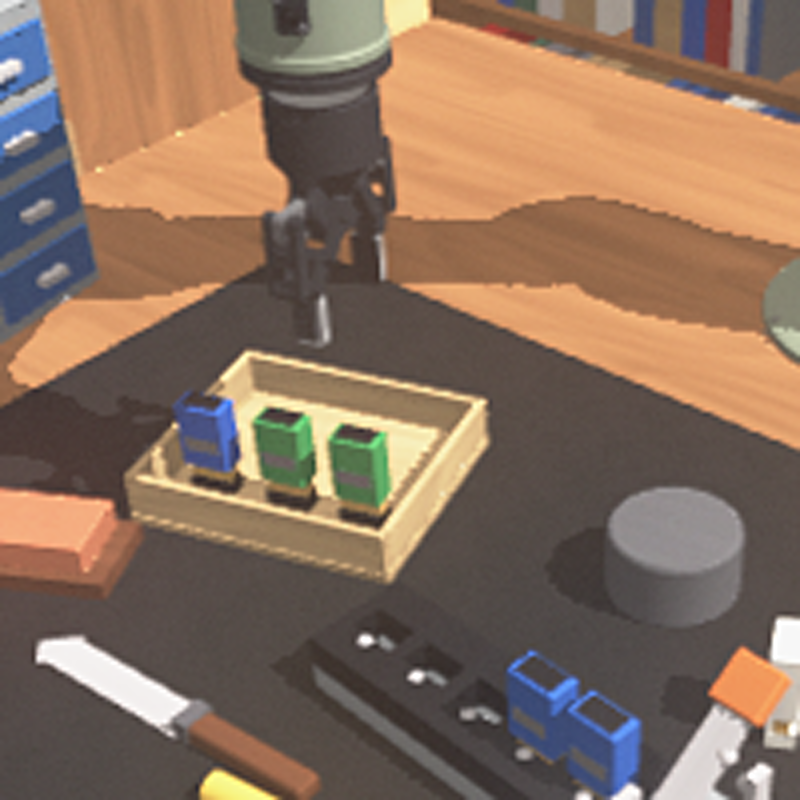

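Three packs upright in the tray. Next is bay 2, blue, at crop (540,705).

```bash
python3 -m crank '[{"hand":0,"dx":18,"dy":0,"dz":20,"yaw":0.05},{"hand":0,"dx":45,"dy":0,"dz":50,"yaw":0.1},{"hand":0,"dx":72,"dy":0,"dz":80,"yaw":0.15},{"hand":0,"dx":99,"dy":0,"dz":110,"yaw":0.2},{"hand":0,"dx":126,"dy":0,"dz":140,"yaw":0.25},{"hand":0,"dx":153,"dy":0,"dz":170,"yaw":0.3},{"hand":0,"dx":177,"dy":0,"dz":198,"yaw":0.36},{"hand":0,"dx":194,"dy":0,"dz":216,"yaw":0.413},{"hand":0,"dx":200,"dy":10,"dz":223,"yaw":0.413},{"hand":0,"dx":202,"dy":38,"dz":223,"yaw":0.413},{"hand":0,"dx":202,"dy":60,"dz":223,"yaw":0.413},{"hand":0,"dx":202,"dy":60,"dz":223,"yaw":0.413},{"hand":0,"dx":202,"dy":60,"dz":223,"yaw":0.413}]'; echo; python3 -m crank '[{"hand":0,"dx":18,"dy":0,"dz":20,"yaw":0.05},{"hand":0,"dx":45,"dy":0,"dz":50,"yaw":0.1},{"hand":0,"dx":72,"dy":0,"dz":80,"yaw":0.15},{"hand":0,"dx":99,"dy":0,"dz":110,"yaw":0.2},{"hand":0,"dx":126,"dy":0,"dz":140,"yaw":0.25},{"hand":0,"dx":153,"dy":0,"dz":170,"yaw":0.3},{"hand":0,"dx":177,"dy":0,"dz":198,"yaw":0.36},{"hand":0,"dx":194,"dy":0,"dz":216,"yaw":0.413},{"hand":0,"dx":200,"dy":10,"dz":223,"yaw":0.413},{"hand":0,"dx":202,"dy":38,"dz":223,"yaw":0.413},{"hand":0,"dx":202,"dy":60,"dz":223,"yaw":0.413},{"hand":0,"dx":202,"dy":60,"dz":223,"yaw":0.413}]' 
python3 -c "
from h import *
go(.6555,.0905,.072,-.108)"
```

```text
clock: 21.98
position: [0.6526, 0.0911, 0.1155]
tool_rot: [-1.573, 0.006, -0.106]
force: [-0.2, -1.1, -0.5]
grip_width: 0.0853
d [ 3.2 43.4 -0.2] yaw 0.002 | now yaw -0.106 q [-0.41  0.73  0.29  1.6  -0.26  0.85 -0.12]$: bad value
```

```bash
python3 -m crank '[{"hand":0,"dx":1,"dy":10,"dz":0,"yaw":0},{"hand":0,"dx":1,"dy":35,"dz":0,"yaw":0},{"hand":0,"dx":1,"dy":46,"dz":0,"yaw":0},{"hand":0,"dx":1,"dy":46,"dz":0,"yaw":0}]'; python3 -c "
from h import *
go(.6555,.0905,.072,-.108)"
```

```text
clock: 22.32
position: [0.6552, 0.091, 0.0727]
tool_rot: [-1.572, 0.003, -0.107]
force: [0.0, 0.2, -0.9]
grip_width: 0.0852
d [ 0.3  0.7 -0.4] yaw 0.001 | now yaw -0.107 q [-0.4   0.79  0.27  1.62 -0.28  0.78 -0.11]
```

```bash
python3 -m crank '[{"hand":0.3,"dx":0,"dy":0,"dz":0,"yaw":0},{"hand":0.6,"dx":0,"dy":0,"dz":0,"yaw":0},{"hand":0.8,"dx":0,"dy":0,"dz":0,"yaw":0},{"hand":1,"dx":0,"dy":0,"dz":0,"yaw":0},{"hand":1,"dx":0,"dy":0,"dz":0,"yaw":0},{"hand":1,"dx":0,"dy":0,"dz":0,"yaw":0},{"hand":1,"dx":0,"dy":0,"dz":0,"yaw":0},{"hand":1,"dx":0,"dy":0,"dz":0,"yaw":0}]'
python3 -m crank '[{"hand":1,"dx":0,"dy":-5,"dz":0,"yaw":0},{"hand":1,"dx":0,"dy":-10,"dz":0,"yaw":0},{"hand":1,"dx":0,"dy":-20,"dz":0,"yaw":0},{"hand":1,"dx":0,"dy":-30,"dz":0,"yaw":0},{"hand":1,"dx":0,"dy":-50,"dz":0,"yaw":0},{"hand":1,"dx":0,"dy":-80,"dz":0,"yaw":0},{"hand":1,"dx":0,"dy":-110,"dz":0,"yaw":0},{"hand":1,"dx":0,"dy":-130,"dz":0,"yaw":0},{"hand":1,"dx":0,"dy":-130,"dz":0,"yaw":0}]'
python3 - <<'E'
from h import *
go(*slot(-.042,-.045),.2,.306)
snap("scene","s14",(110,60,310,260),4)
E
```

```text
clock: 22.98
position: [0.6564, 0.0916, 0.0753]
tool_rot: [-1.57, -0.0, -0.107]
force: [-2.3, 0.9, 7.2]
grip_width: 0.0229
clock: 23.73
position: [0.6585, 0.0913, 0.2105]
tool_rot: [-1.568, -0.007, -0.107]
force: [1.0, -0.5, -0.4]
grip_width: 0.0228
d [-132.7    8.5 -421.2] yaw -0.413 | now yaw -0.107 q [-0.43  0.63  0.33  1.53 -0.23  1.02 -0.15]
```

View pics/s14.png

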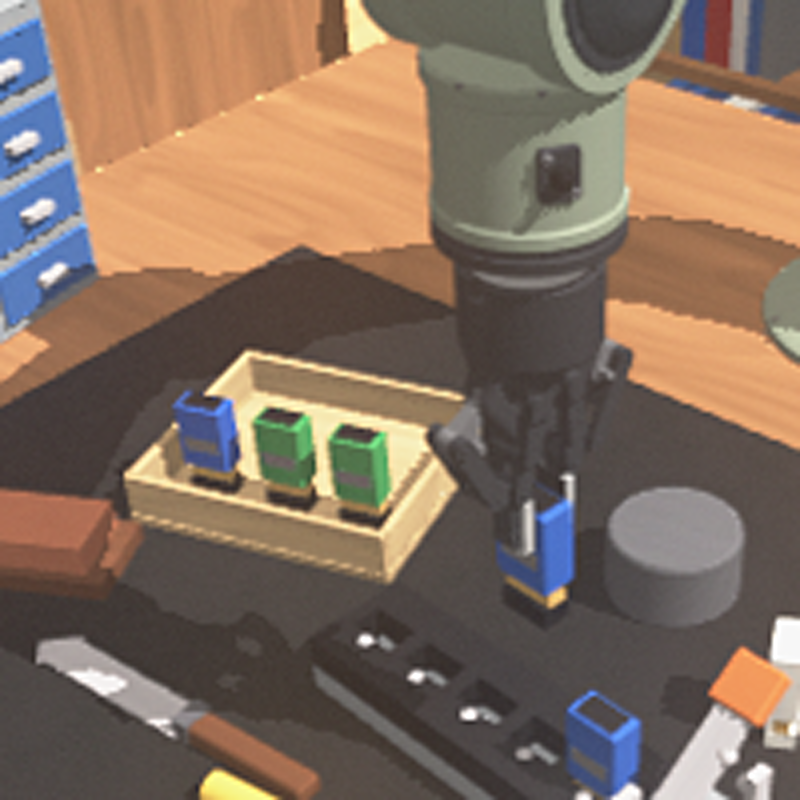

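```bash
python3 -m crank '[{"hand":1,"dx":-6,"dy":0,"dz":-18,"yaw":-0.02},{"hand":1,"dx":-17,"dy":0,"dz":-53,"yaw":-0.06},{"hand":1,"dx":-29,"dy":0,"dz":-91,"yaw":-0.1},{"hand":1,"dx":-41,"dy":0,"dz":-129,"yaw":-0.14},{"hand":1,"dx":-53,"dy":0,"dz":-167,"yaw":-0.18},{"hand":1,"dx":-65,"dy":0,"dz":-205,"yaw":-0.22},{"hand":1,"dx":-77,"dy":0,"dz":-243,"yaw":-0.26},{"hand":1,"dx":-89,"dy":0,"dz":-281,"yaw":-0.3},{"hand":1,"dx":-101,"dy":0,"dz":-319,"yaw":-0.34},{"hand":1,"dx":-113,"dy":0,"dz":-357,"yaw":-0.38},{"hand":1,"dx":-124,"dy":0,"dz":-392,"yaw":-0.41},{"hand":1,"dx":-131,"dy":0,"dz":-414,"yaw":-0.413}]'
python3 -m crank '[{"hand":1,"dx":-3,"dy":0,"dz":-6,"yaw":0},{"hand":1,"dx":-3,"dy":0,"dz":-6,"yaw":0},{"hand":1,"dx":-3,"dy":0,"dz":-6,"yaw":0}]'
python3 - <<'E'
from h import *
go(*slot(-.042,-.045),.064,.306)
snap("scene","s15",(110,60,310,260),4)
E
```

```text
clock: 24.78
position: [0.4793, -0.31, 0.2046]
tool_rot: [-1.572, 0.001, 0.305]
force: [0.5, -0.8, -1.7]
grip_width: 0.0229
clock: 25.03
position: [0.481, -0.3122, 0.2043]
tool_rot: [-1.57, -0.0, 0.306]
force: [-0.5, 1.1, -0.7]
grip_width: 0.023
d [  0.2 140.3  -1.2] yaw -0.0 | now yaw 0.306 q [ 0.28  0.48  0.27  1.78 -0.16  0.9   0.92]
```

View pics/s15.png

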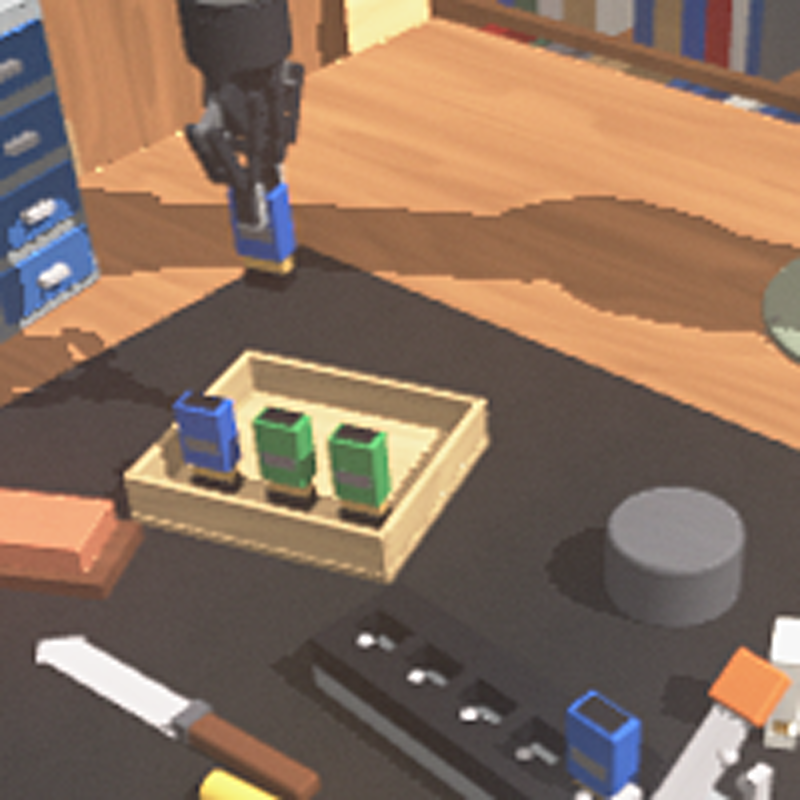

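```bash
python3 -m crank '[{"hand":1,"dx":0,"dy":15,"dz":0,"yaw":0},{"hand":1,"dx":0,"dy":45,"dz":0,"yaw":0},{"hand":1,"dx":0,"dy":80,"dz":0,"yaw":0},{"hand":1,"dx":0,"dy":110,"dz":0,"yaw":0},{"hand":1,"dx":0,"dy":128,"dz":0,"yaw":0},{"hand":1,"dx":0,"dy":136,"dz":0,"yaw":0},{"hand":1,"dx":0,"dy":139,"dz":0,"yaw":0},{"hand":1,"dx":0,"dy":139,"dz":0,"yaw":0}]'
```

```text
clock: 25.75
position: [0.4813, -0.3122, 0.0657]
tool_rot: [-1.571, -0.0, 0.307]
force: [-1.1, -0.7, -1.1]
grip_width: 0.0232
```

```bash
python3 -m crank '[{"hand":0.9,"dx":0,"dy":2,"dz":0,"yaw":0},{"hand":0.7,"dx":0,"dy":2,"dz":0,"yaw":0},{"hand":0.5,"dx":0,"dy":2,"dz":0,"yaw":0},{"hand":0.45,"dx":0,"dy":2,"dz":0,"yaw":0},{"hand":0.45,"dx":0,"dy":2,"dz":0,"yaw":0},{"hand":0.45,"dx":0,"dy":-15,"dz":0,"yaw":0},{"hand":0.45,"dx":0,"dy":-45,"dz":0,"yaw":0},{"hand":0.3,"dx":0,"dy":-80,"dz":0,"yaw":0},{"hand":0.1,"dx":0,"dy":-108,"dz":0,"yaw":0},{"hand":0,"dx":0,"dy":-116,"dz":0,"yaw":0}]'
python3 - <<'E'
from h import *
go(.661,.140,.12,-.108)
snap("scene","s16",(110,60,310,260),4)
E
```

```text
clock: 26.58
position: [0.482, -0.3139, 0.1859]
tool_rot: [-1.575, -0.004, 0.305]
force: [0.3, -0.4, 0.9]
grip_width: 0.081
d [307.   65.7 379.3] yaw 0.413 | now yaw 0.305 q [ 0.29  0.51  0.26  1.8  -0.17  0.86  0.93]
```

View pics/s16.png

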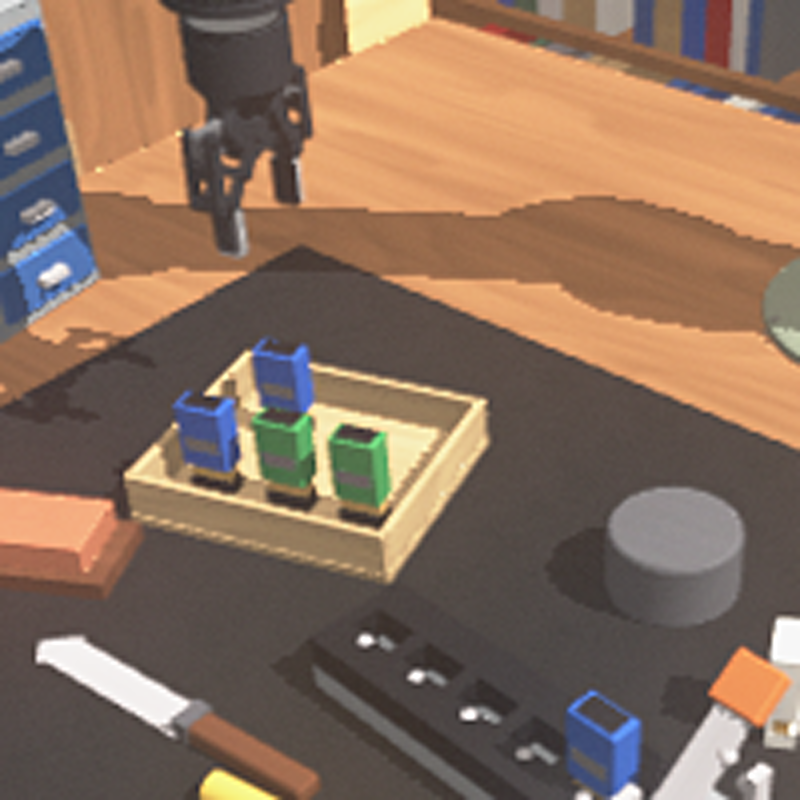

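```bash
python3 -m crank '[{"hand":0,"dx":16,"dy":0,"dz":20,"yaw":0.04},{"hand":0,"dx":38,"dy":0,"dz":47,"yaw":0.08},{"hand":0,"dx":61,"dy":0,"dz":75,"yaw":0.12},{"hand":0,"dx":84,"dy":0,"dz":104,"yaw":0.16},{"hand":0,"dx":107,"dy":0,"dz":132,"yaw":0.2},{"hand":0,"dx":130,"dy":0,"dz":160,"yaw":0.24},{"hand":0,"dx":153,"dy":0,"dz":189,"yaw":0.28},{"hand":0,"dx":176,"dy":0,"dz":217,"yaw":0.32},{"hand":0,"dx":199,"dy":0,"dz":246,"yaw":0.36},{"hand":0,"dx":222,"dy":0,"dz":274,"yaw":0.4},{"hand":0,"dx":244,"dy":0,"dz":302,"yaw":0.413},{"hand":0,"dx":262,"dy":0,"dz":324,"yaw":0.413}]'
python3 -c "
from h import *
go(.661,.140,.12,-.108)"
```

```text
clock: 27.63
position: [0.6331, 0.0783, 0.1805]
tool_rot: [-1.57, 0.001, -0.106]
force: [-0.3, 0.5, -0.4]
grip_width: 0.0853
d [21.2 60.5 64.2] yaw 0.002 | now yaw -0.106 q [-0.44  0.62  0.34  1.63 -0.25  0.94 -0.11]
```

```bash
python3 -m crank '[{"hand":0,"dx":10,"dy":0,"dz":25,"yaw":0},{"hand":0,"dx":18,"dy":0,"dz":48,"yaw":0},{"hand":0,"dx":20,"dy":8,"dz":58,"yaw":0},{"hand":0,"dx":20,"dy":30,"dz":58,"yaw":0},{"hand":0,"dx":20,"dy":58,"dz":58,"yaw":0},{"hand":0,"dx":20,"dy":58,"dz":58,"yaw":0},{"hand":0,"dx":20,"dy":58,"dz":58,"yaw":0}]'
python3 - <<'E'
from h import *
go(.661,.140,.072,-.108)
snap("scene","s17",(200,130,340,260),5)
E
```

```text
clock: 28.22
position: [0.658, 0.1298, 0.1222]
tool_rot: [-1.572, 0.003, -0.108]
force: [0.2, -0.6, 0.8]
grip_width: 0.0851
d [ 2.  50.2 10.5] yaw 0.0 | now yaw -0.108 q [-0.48  0.74  0.32  1.57 -0.28  0.88 -0.17]
```

View pics/s17.png

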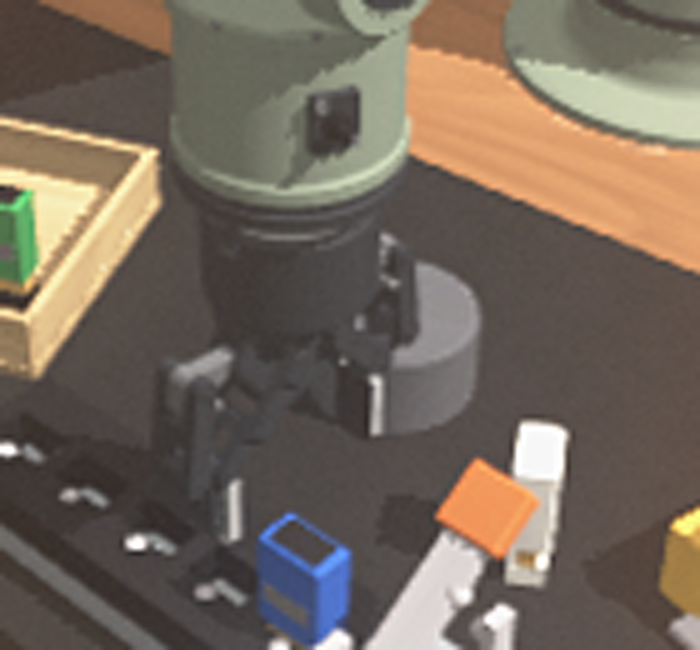

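```bash
python3 -m crank '[{"hand":0,"dx":2,"dy":0,"dz":10.5,"yaw":0},{"hand":0,"dx":2,"dy":10,"dz":10.5,"yaw":0},{"hand":0,"dx":2,"dy":35,"dz":10.5,"yaw":0},{"hand":0,"dx":2,"dy":49,"dz":10.5,"yaw":0},{"hand":0,"dx":2,"dy":49,"dz":10.5,"yaw":0},{"hand":0,"dx":2,"dy":49,"dz":10.5,"yaw":0}]'
python3 - <<'E'
from h import *
go(.661,.140,.072,-.108)
snap("scene","s18",(200,130,340,260),5)
E
```

```text
clock: 28.77
position: [0.6619, 0.1407, 0.0742]
tool_rot: [-1.571, 0.001, -0.107]
force: [0.2, 0.4, 1.0]
grip_width: 0.0854
d [-0.8  2.2 -0.8] yaw 0.001 | now yaw -0.107 q [-0.48  0.81  0.3   1.57 -0.3   0.81 -0.17]
```

View pics/s18.png

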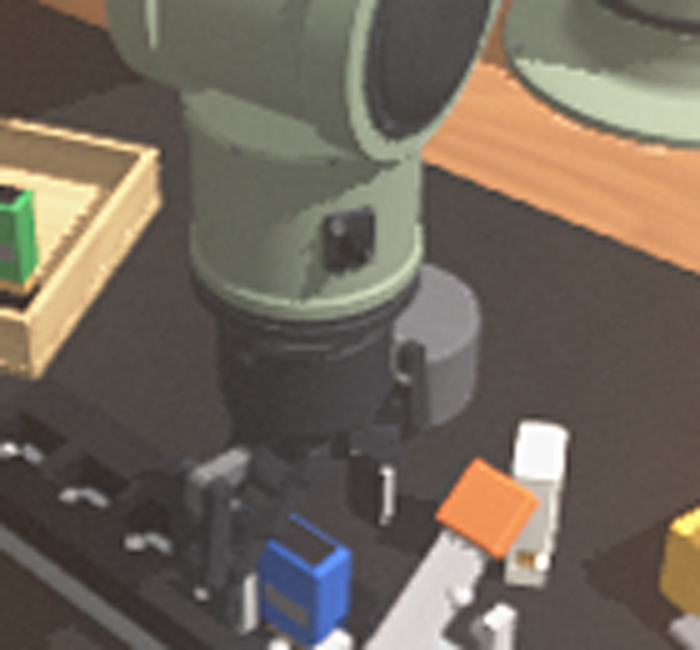

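Fingers straddle the last blue pack at crop (305,580), and the orange pad at (490,505) is clear. Closing and pulling.

```bash
python3 -m crank '[{"hand":0.3,"dx":0,"dy":0,"dz":0,"yaw":0},{"hand":0.6,"dx":0,"dy":0,"dz":0,"yaw":0},{"hand":0.8,"dx":0,"dy":0,"dz":0,"yaw":0},{"hand":1,"dx":0,"dy":0,"dz":0,"yaw":0},{"hand":1,"dx":0,"dy":0,"dz":0,"yaw":0},{"hand":1,"dx":0,"dy":0,"dz":0,"yaw":0},{"hand":1,"dx":0,"dy":0,"dz":0,"yaw":0},{"hand":1,"dx":0,"dy":0,"dz":0,"yaw":0}]'
python3 -m crank '[{"hand":1,"dx":0,"dy":-5,"dz":0,"yaw":0},{"hand":1,"dx":0,"dy":-10,"dz":0,"yaw":0},{"hand":1,"dx":0,"dy":-20,"dz":0,"yaw":0},{"hand":1,"dx":0,"dy":-30,"dz":0,"yaw":0},{"hand":1,"dx":0,"dy":-50,"dz":0,"yaw":0},{"hand":1,"dx":0,"dy":-80,"dz":0,"yaw":0},{"hand":1,"dx":0,"dy":-110,"dz":0,"yaw":0},{"hand":1,"dx":0,"dy":-130,"dz":0,"yaw":0},{"hand":1,"dx":0,"dy":-130,"dz":0,"yaw":0}]'
python3 - <<'E'
from h import *
go(*slot(-.042,.035),.2,.306)
snap("scene","s19",(110,60,310,260),4)
E
```

```text
clock: 29.48
position: [0.662, 0.1409, 0.0749]
tool_rot: [-1.571, 0.0, -0.107]
force: [-3.6, -0.6, 5.6]
grip_width: 0.0231
clock: 30.23
position: [0.6645, 0.1408, 0.2106]
tool_rot: [-1.568, -0.007, -0.107]
force: [0.5, -0.5, -2.2]
grip_width: 0.0229
d [-165.4    8.3 -397.8] yaw -0.413 | now yaw -0.107 q [-0.51  0.65  0.35  1.48 -0.25  1.04 -0.21]
```

View pics/s19.png

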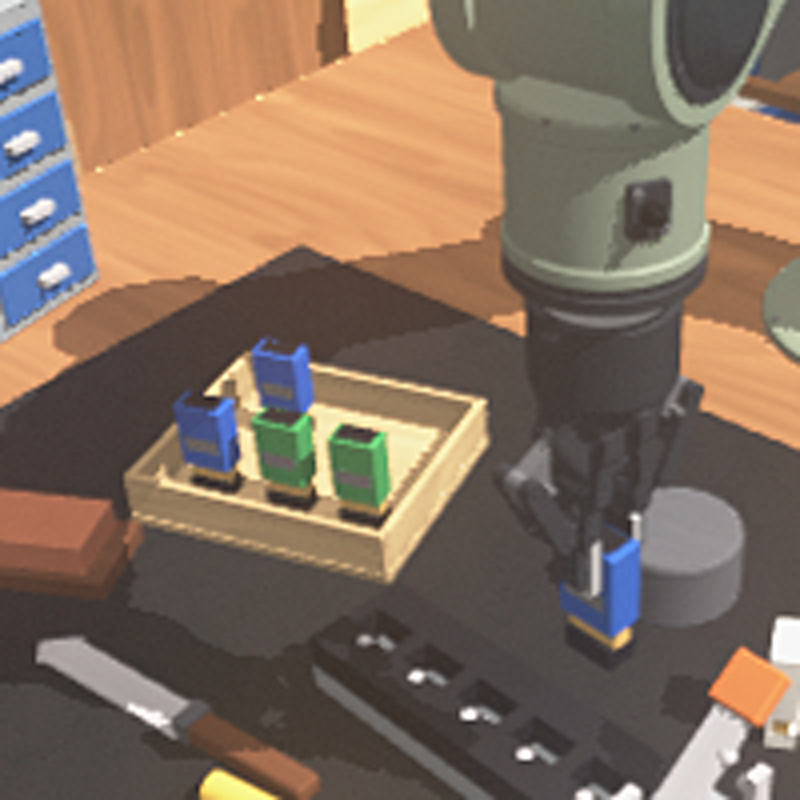

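```bash
python3 -m crank '[{"hand":1,"dx":-7,"dy":0,"dz":-17,"yaw":-0.02},{"hand":1,"dx":-21,"dy":0,"dz":-50,"yaw":-0.06},{"hand":1,"dx":-36,"dy":0,"dz":-86,"yaw":-0.1},{"hand":1,"dx":-51,"dy":0,"dz":-122,"yaw":-0.14},{"hand":1,"dx":-66,"dy":0,"dz":-158,"yaw":-0.18},{"hand":1,"dx":-81,"dy":0,"dz":-194,"yaw":-0.22},{"hand":1,"dx":-96,"dy":0,"dz":-230,"yaw":-0.26},{"hand":1,"dx":-111,"dy":0,"dz":-266,"yaw":-0.3},{"hand":1,"dx":-126,"dy":0,"dz":-302,"yaw":-0.34},{"hand":1,"dx":-141,"dy":0,"dz":-338,"yaw":-0.38},{"hand":1,"dx":-154,"dy":0,"dz":-370,"yaw":-0.41},{"hand":1,"dx":-162,"dy":0,"dz":-390,"yaw":-0.413}]'
python3 -m crank '[{"hand":1,"dx":-4,"dy":0,"dz":-8,"yaw":0},{"hand":1,"dx":-4,"dy":0,"dz":-8,"yaw":0},{"hand":1,"dx":-4,"dy":0,"dz":-8,"yaw":0}]'
python3 - <<'E'
from h import *
go(*slot(-.042,.035),.064,.306)
snap("scene","s20",(110,60,310,260),4)
E
```

```text
clock: 31.28
position: [0.4571, -0.2329, 0.2046]
tool_rot: [-1.572, 0.001, 0.305]
force: [0.4, 0.1, -1.6]
grip_width: 0.0229
clock: 31.53
position: [0.4582, -0.2382, 0.2044]
tool_rot: [-1.571, -0.0, 0.305]
force: [-0.1, 1.1, -1.9]
grip_width: 0.0231
d [ -0.4 140.4   1.5] yaw -0.001 | now yaw 0.305 q [ 0.13  0.4   0.31  1.92 -0.16  0.84  0.83]
```

View pics/s20.png

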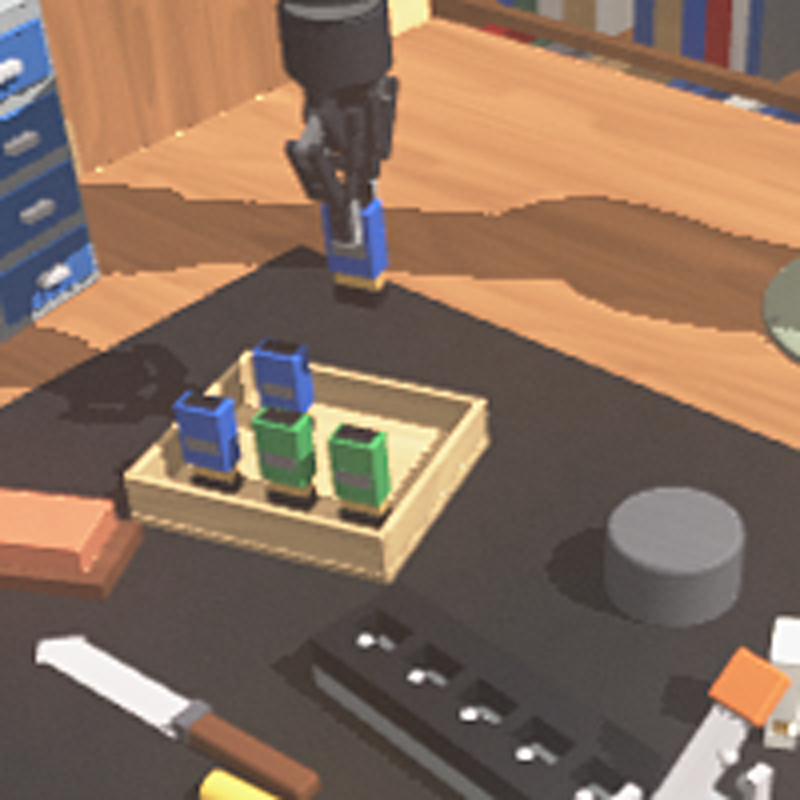

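```bash
python3 -m crank '[{"hand":1,"dx":0,"dy":15,"dz":0,"yaw":0},{"hand":1,"dx":0,"dy":45,"dz":0,"yaw":0},{"hand":1,"dx":0,"dy":80,"dz":0,"yaw":0},{"hand":1,"dx":0,"dy":110,"dz":0,"yaw":0},{"hand":1,"dx":0,"dy":128,"dz":0,"yaw":0},{"hand":1,"dx":0,"dy":136,"dz":0,"yaw":0},{"hand":1,"dx":0,"dy":139,"dz":0,"yaw":0},{"hand":1,"dx":0,"dy":139,"dz":0,"yaw":0}]'
```

```text
clock: 32.25
position: [0.4585, -0.238, 0.0656]
tool_rot: [-1.571, 0.0, 0.307]
force: [-0.5, -0.3, -0.9]
grip_width: 0.023
```

```bash
python3 -m crank '[{"hand":0.9,"dx":0,"dy":2,"dz":0,"yaw":0},{"hand":0.7,"dx":0,"dy":2,"dz":0,"yaw":0},{"hand":0.5,"dx":0,"dy":2,"dz":0,"yaw":0},{"hand":0.45,"dx":0,"dy":2,"dz":0,"yaw":0},{"hand":0.45,"dx":0,"dy":2,"dz":0,"yaw":0},{"hand":0.45,"dx":0,"dy":-15,"dz":0,"yaw":0},{"hand":0.45,"dx":0,"dy":-45,"dz":0,"yaw":0},{"hand":0.5,"dx":0,"dy":-80,"dz":0,"yaw":0},{"hand":0.7,"dx":0,"dy":-120,"dz":0,"yaw":0},{"hand":1,"dx":0,"dy":-145,"dz":0,"yaw":0},{"hand":1,"dx":0,"dy":-145,"dz":0,"yaw":0}]'
python3 - <<'E'
from h import *
snap("scene","s21",(110,60,310,260),4); im=snap("top","t21"); crop(im,"t21c",(180,100,410,250),3.4)
E
```

```text
clock: 33.17
position: [0.4598, -0.2396, 0.2156]
tool_rot: [-1.575, -0.006, 0.305]
force: [0.5, 0.2, -0.5]
grip_width: 0.0066
```

View pics/s21.png

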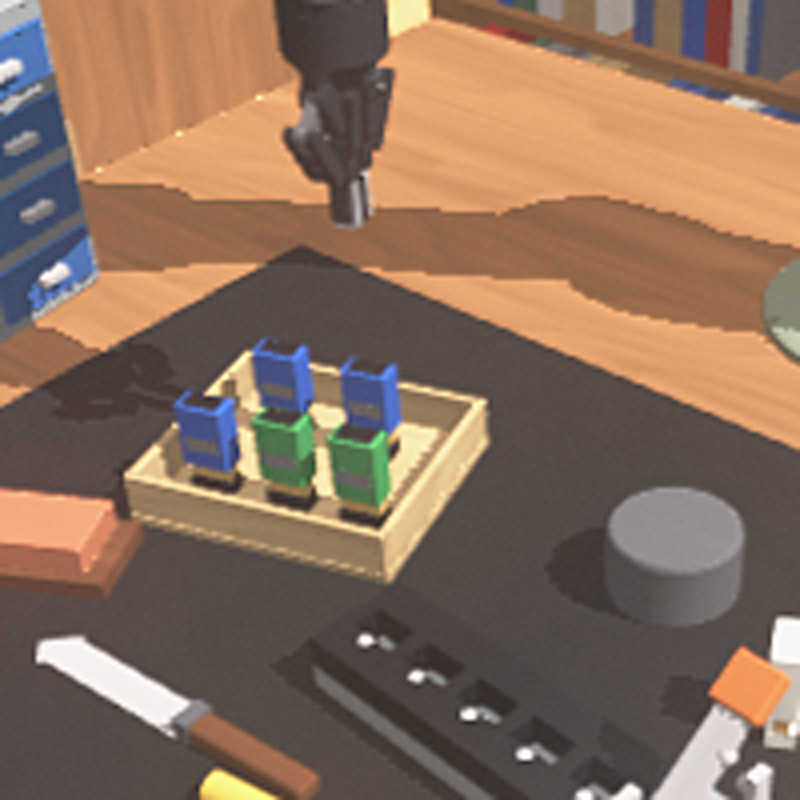

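View pics/t21c.png

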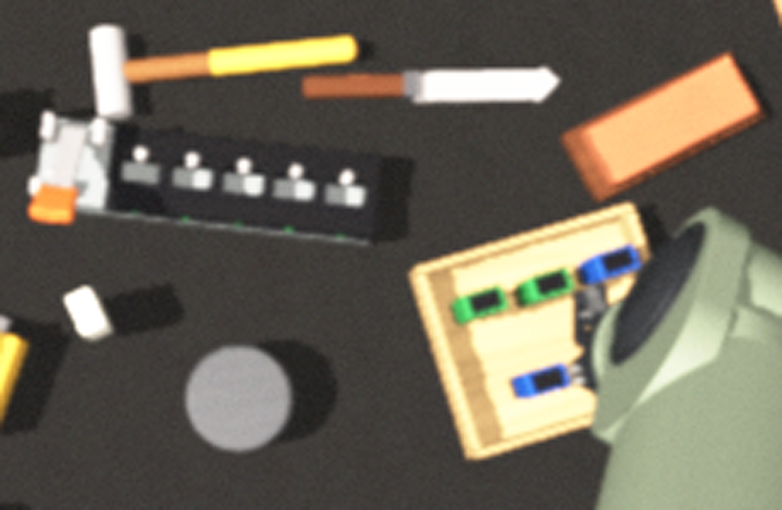

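Run:
```python
from h import *
s=cv2.imread("pics/raw_s21.png"); t=cv2.imread("pics/raw_t21.png")
crop(s,"c_pad_s",(275,210,325,260),12); crop(t,"c_pad_t",(180,125,230,175),12)
```

```text
(no output)
```

View pics/c_pad_s.png

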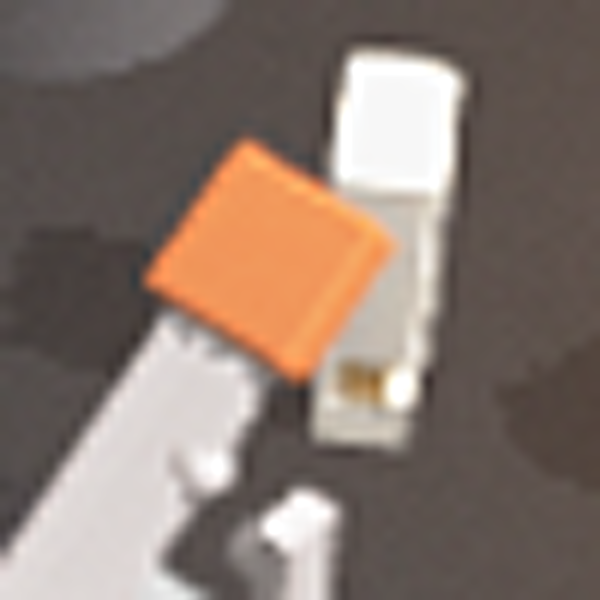

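View pics/c_pad_t.png

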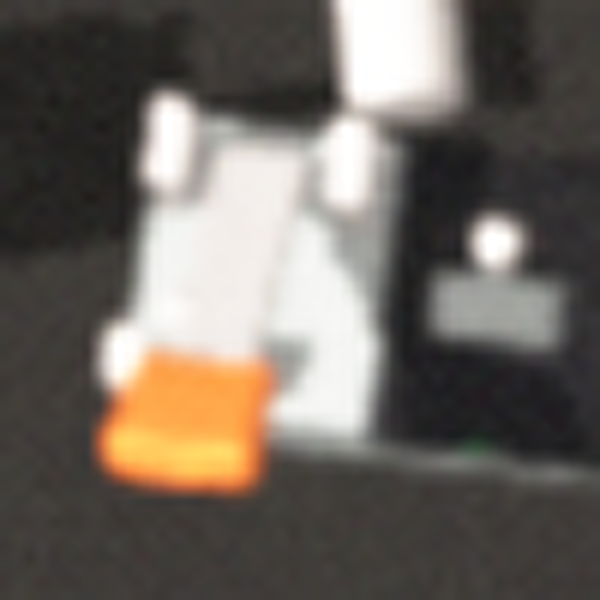

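Run:
```python
from h import *
print(tri((296.8,231.2),(196.2,158.5)), back("top",(196.2,158.5),.13), back("scene",(296.8,231.2),.13))
for u in [(150,355),(275,370),(260,445),(105,440)]: print(back("top",(180+u[0]/12,125+u[1]/12),.13))
go(.609,.2,.2,-.108)
```

```text
[0.61269558 0.20700578 0.1266613 ] [0.6127938  0.20528011 0.13      ] [0.61500398 0.20972062 0.13      ]
[0.62471261 0.2168008  0.13      ]
[0.62123652 0.1852321  0.13      ]
[0.60198629 0.18848977 0.13      ]
[0.60281284 0.22744049 0.13      ]
d [275.7  11.6 372.7] yaw 0.414 | now yaw 0.306 q [ 0.12  0.39  0.32  1.92 -0.16  0.85  0.83]
```

Run:
```python
from h import *
go(.611,.206,.19,-.108)
```

```text
d [279.4  21.6 377.9] yaw 0.414 | now yaw 0.306 q [ 0.12  0.39  0.32  1.92 -0.16  0.85  0.83]
```

```bash
python3 -m crank '[{"hand":1,"dx":14,"dy":0,"dz":19,"yaw":0.04},{"hand":1,"dx":38,"dy":0,"dz":51,"yaw":0.08},{"hand":1,"dx":62,"dy":0,"dz":84,"yaw":0.12},{"hand":1,"dx":86,"dy":0,"dz":116,"yaw":0.16},{"hand":1,"dx":110,"dy":0,"dz":149,"yaw":0.2},{"hand":1,"dx":134,"dy":0,"dz":181,"yaw":0.24},{"hand":1,"dx":158,"dy":0,"dz":214,"yaw":0.28},{"hand":1,"dx":182,"dy":0,"dz":246,"yaw":0.32},{"hand":1,"dx":206,"dy":0,"dz":279,"yaw":0.36},{"hand":1,"dx":230,"dy":0,"dz":311,"yaw":0.4},{"hand":1,"dx":253,"dy":10,"dz":342,"yaw":0.414},{"hand":1,"dx":270,"dy":20,"dz":366,"yaw":0.414}]'
python3 -m crank '[{"hand":1,"dx":9,"dy":0,"dz":11,"yaw":0},{"hand":1,"dx":9,"dy":0,"dz":11,"yaw":0},{"hand":1,"dx":9,"dy":0,"dz":11,"yaw":0}]'
python3 - <<'E'
from h import *
go(.611,.206,.14,-.108)
snap("scene","s22",(220,100,360,260),4)
E
```

```text
clock: 34.27
position: [0.6052, 0.1954, 0.1889]
tool_rot: [-1.571, 0.001, -0.107]
force: [0.5, 0.5, -0.9]
grip_width: 0.0002
clock: 34.52
position: [0.6148, 0.2017, 0.1887]
tool_rot: [-1.572, 0.002, -0.107]
force: [-0.4, -0.7, 0.1]
grip_width: 0.0003
d [-4.2 48.7  3.9] yaw 0.001 | now yaw -0.107 q [-0.62  0.63  0.33  1.59 -0.23  0.97 -0.32]
```

View pics/s22.png

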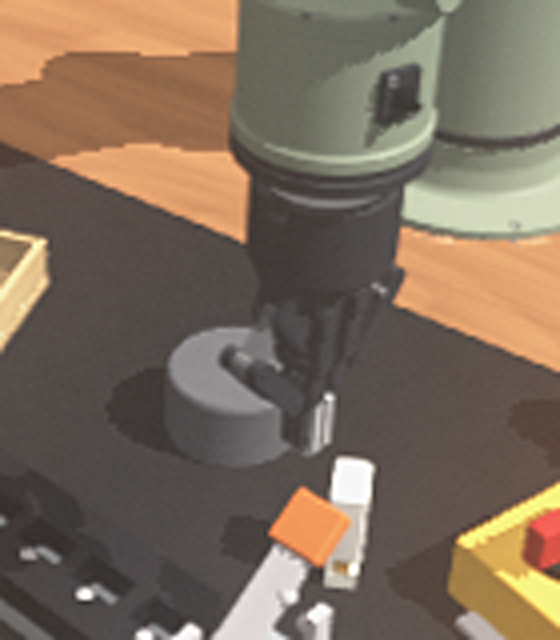

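Closed fingers at crop (312,440) are above and behind the pad at (310,525). Lower to just above the pad.

```bash
python3 -m crank '[{"hand":1,"dx":-4,"dy":0,"dz":4,"yaw":0},{"hand":1,"dx":-4,"dy":15,"dz":4,"yaw":0},{"hand":1,"dx":-4,"dy":35,"dz":4,"yaw":0},{"hand":1,"dx":-4,"dy":45,"dz":4,"yaw":0},{"hand":1,"dx":-4,"dy":45,"dz":4,"yaw":0},{"hand":1,"dx":-4,"dy":45,"dz":4,"yaw":0}]'
python3 - <<'E'
from h import *
go(.611,.206,.08,-.108)
snap("scene","s23",(250,160,350,260),6); snap("top","t23",(160,120,260,220),6)
E
```

```text
clock: 35.07
position: [0.6116, 0.2057, 0.1457]
tool_rot: [-1.571, 0.001, -0.109]
force: [0.2, -0.1, 0.6]
grip_width: 0.0004
d [-0.6 65.7  0.2] yaw -0.001 | now yaw -0.109 q [-0.62  0.67  0.31  1.63 -0.25  0.88 -0.32]
```

View pics/s23.png

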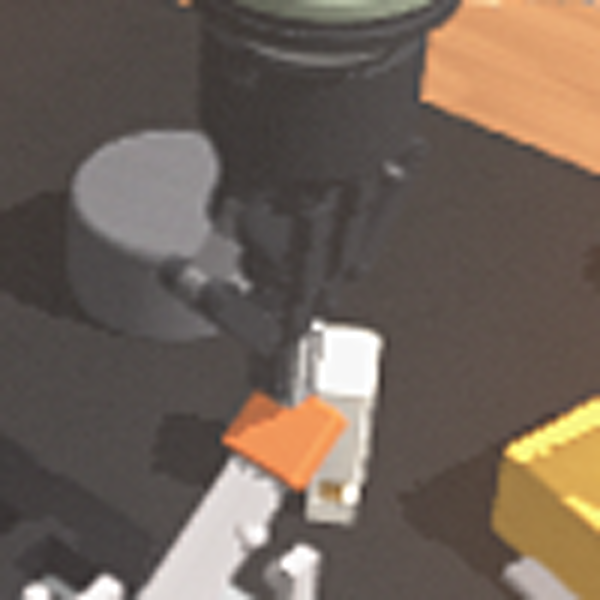

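Run:
```python
from h import *
p=bot.observe()['position']; u=proj("scene",p); print((u-[250,160])*6)
for z in(.125,.13,.135): print(z,(proj("scene",[.6116,.2057,z])-[250,160])*6,(proj("scene",[.616,.2057,z])-[250,160])*6)
```

```text
[279.46974203 387.35859817]
0.125 [275.89476385 427.10512205] [269.61127311 433.58811225]
0.13 [276.71495308 417.67315785] [270.41210198 424.15022249]
0.135 [277.54084511 408.17561293] [271.21851588 414.64651217]
```

View pics/t23.png

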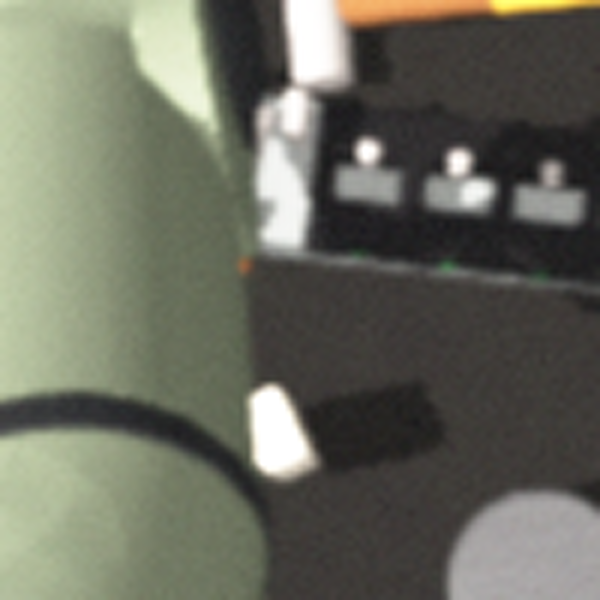

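```bash
python3 -m crank '[{"hand":1,"dx":1,"dy":8,"dz":1,"yaw":0},{"hand":1,"dx":1,"dy":16,"dz":1,"yaw":0},{"hand":1,"dx":1,"dy":24,"dz":1,"yaw":0},{"hand":1,"dx":1,"dy":32,"dz":1,"yaw":0},{"hand":1,"dx":1,"dy":32,"dz":1,"yaw":0}]'
python3 -m crank '[{"hand":1,"dx":0,"dy":6,"dz":0,"yaw":0},{"hand":1,"dx":0,"dy":12,"dz":0,"yaw":0},{"hand":1,"dx":0,"dy":18,"dz":0,"yaw":0},{"hand":1,"dx":0,"dy":18,"dz":0,"yaw":0}]'
python3 - <<'E'
from h import *
snap("scene","s24",(250,160,350,260),6)
E
```

```text
clock: 35.58
position: [0.6122, 0.2069, 0.1115]
tool_rot: [-1.572, 0.002, -0.108]
force: [1.1, -0.2, 0.1]
grip_width: -0.0001
clock: 35.92
position: [0.6124, 0.207, 0.0943]
tool_rot: [-1.571, 0.001, -0.108]
force: [-0.1, -0.2, -0.0]
grip_width: 0.0002
```

View pics/s24.png

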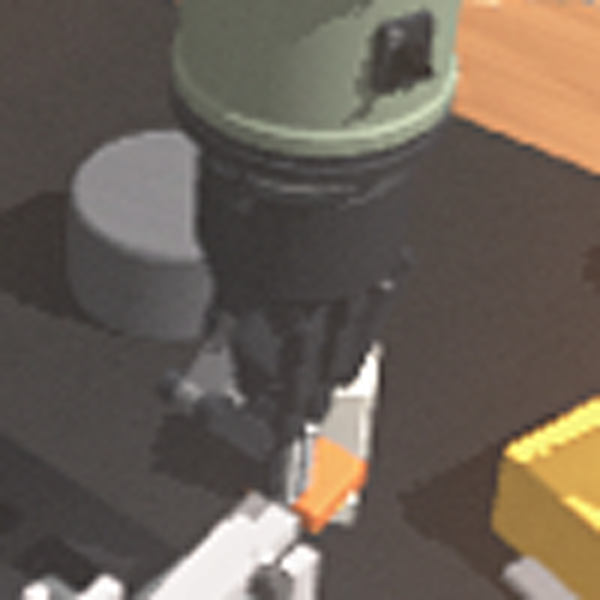

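Run:
```python
from h import *
s=cv2.imread("pics/raw_s24.png"); crop(s,"c24",(275,215,325,260),14)
p=bot.observe()['position']; print((proj("scene",p)-[275,215])*14, p)
# pad model: charger frame
c=np.array([.648,.0405]);w=-.108;ex=np.array([np.cos(w),np.sin(w)]);ey=np.array([-np.sin(w),np.cos(w)])
d=np.array([.612,.2065])-c; print("pad in charger",d@ex,d@ey)
for z in(.08,.095,.11,.127):
  print(z,[((proj("scene",[*(np.array([.611,.2065])+a*ex+b*ey),z])-[275,215])*14).round() for a,b in((-.017,-.018),(-.017,.018),(.017,.018),(.017,-.018))])
```

```text
[285.71050691 363.16602168] [0.61257247 0.2069709  0.09476792]
pad in charger -0.05368342028207808 0.1611523825043172
0.08 [array([264., 313.]), array([430., 418.]), array([303., 528.]), array([136., 418.])]
0.095 [array([269., 251.]), array([437., 356.]), array([309., 465.]), array([140., 355.])]
0.11 [array([274., 187.]), array([444., 292.]), array([315., 401.]), array([144., 292.])]
0.127 [array([281., 114.]), array([452., 218.]), array([322., 327.]), array([149., 218.])]
```

View pics/c24.png

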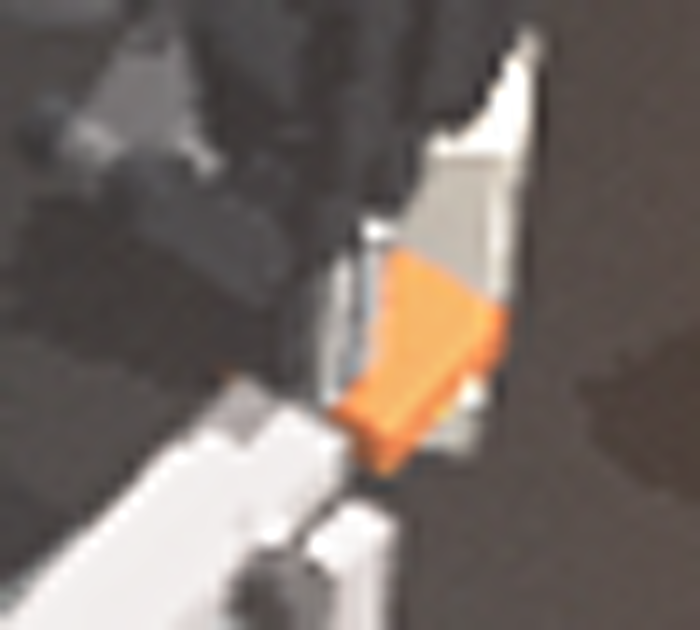

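```bash
python3 -m crank '[{"hand":1,"dx":-4,"dy":0,"dz":0,"yaw":0},{"hand":1,"dx":-8,"dy":0,"dz":0,"yaw":0},{"hand":1,"dx":-12,"dy":0,"dz":0,"yaw":0},{"hand":1,"dx":-12,"dy":4,"dz":0,"yaw":0},{"hand":1,"dx":-12,"dy":8,"dz":0,"yaw":0},{"hand":1,"dx":-12,"dy":8,"dz":0,"yaw":0}]'
```

```text
clock: 36.47
position: [0.6, 0.2084, 0.0865]
tool_rot: [-1.571, 0.002, -0.108]
force: [-0.3, -0.1, -0.4]
grip_width: 0.0002
```

```bash
python3 -m crank '[{"hand":1,"dx":0,"dy":2,"dz":0,"yaw":0},{"hand":1,"dx":0,"dy":4,"dz":0,"yaw":0},{"hand":1,"dx":0,"dy":5,"dz":0,"yaw":0},{"hand":1,"dx":0,"dy":5,"dz":0,"yaw":0}]'
python3 - <<'E'
from h import *
snap("scene","s25",(275,215,325,260),14)
E
```

```text
clock: 36.8
position: [0.6008, 0.2083, 0.0822]
tool_rot: [-1.571, 0.0, -0.108]
force: [0.4, -0.5, 0.1]
grip_width: 0.0003
```

View pics/s25.png

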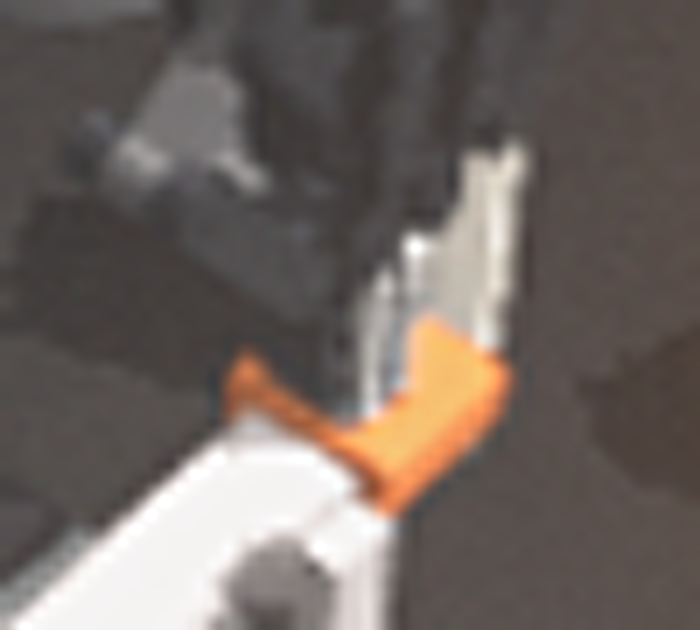

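```bash
python3 -m crank '[{"hand":1,"dx":0,"dy":1.5,"dz":0,"yaw":0},{"hand":1,"dx":0,"dy":3,"dz":0,"yaw":0},{"hand":1,"dx":0,"dy":3,"dz":0,"yaw":0}]'
```

```text
clock: 37.1
position: [0.6012, 0.2085, 0.0806]
tool_rot: [-1.57, -0.0, -0.108]
force: [-5.8, -1.2, 17.4]
grip_width: -0.0001
```

Contact with the end stop at z = 0.0806, 17 N. Lift off and look.

```bash
python3 -m crank '[{"hand":1,"dx":0,"dy":-10,"dz":0,"yaw":0},{"hand":1,"dx":0,"dy":-40,"dz":0,"yaw":0},{"hand":1,"dx":0,"dy":-80,"dz":0,"yaw":0},{"hand":1,"dx":0,"dy":-110,"dz":0,"yaw":0},{"hand":0.5,"dx":0,"dy":-115,"dz":0,"yaw":0},{"hand":0,"dx":0,"dy":-115,"dz":0,"yaw":0}]'
python3 - <<'E'
from h import *
snap("scene","s26",(220,140,400,290),4.4)
E
```

```text
clock: 37.6
position: [0.602, 0.2087, 0.1971]
tool_rot: [-1.569, -0.003, -0.108]
force: [-0.9, -0.3, -0.1]
grip_width: 0.0231
```

View pics/s26.png

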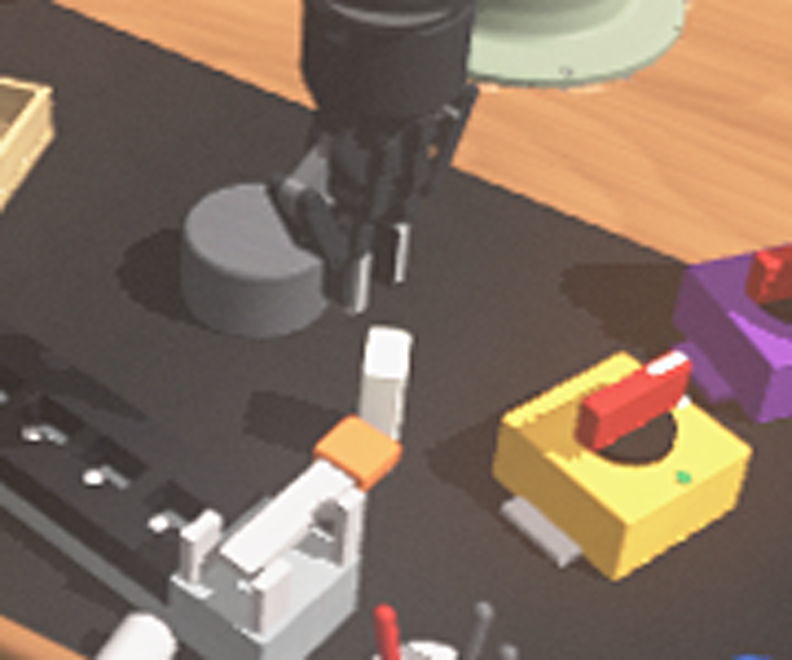

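Run:
```python
from h import *
print(back("scene",(301.4,242.7),.08))
go(.465,.3095,.18,1.30)
```

```text
[0.59620596 0.21435362 0.08      ]
d [-146.3   15.1   85.7] yaw -1.408 | now yaw -0.108 q [-0.64  0.6   0.33  1.62 -0.23  0.96 -0.34]
```

```bash
python3 -m crank '[{"hand":0,"dx":-13,"dy":0,"dz":8,"yaw":-0.12},{"hand":0,"dx":-27,"dy":0,"dz":16,"yaw":-0.24},{"hand":0,"dx":-40,"dy":0,"dz":24,"yaw":-0.36},{"hand":0,"dx":-54,"dy":0,"dz":32,"yaw":-0.48},{"hand":0,"dx":-68,"dy":0,"dz":40,"yaw":-0.6},{"hand":0,"dx":-82,"dy":0,"dz":48,"yaw":-0.72},{"hand":0,"dx":-96,"dy":0,"dz":56,"yaw":-0.84},{"hand":0,"dx":-110,"dy":0,"dz":64,"yaw":-0.96},{"hand":0,"dx":-124,"dy":0,"dz":72,"yaw":-1.08},{"hand":0,"dx":-136,"dy":0,"dz":79,"yaw":-1.2},{"hand":0,"dx":-146,"dy":8,"dz":86,"yaw":-1.32},{"hand":0,"dx":-146,"dy":15,"dz":86,"yaw":-1.408}]'
python3 -m crank '[{"hand":0,"dx":0,"dy":20,"dz":0,"yaw":0},{"hand":0,"dx":0,"dy":40,"dz":0,"yaw":0},{"hand":0,"dx":0,"dy":60,"dz":0,"yaw":0},{"hand":0,"dx":0,"dy":60,"dz":0,"yaw":0},{"hand":0,"dx":0,"dy":60,"dz":0,"yaw":0}]'
python3 - <<'E'
from h import *
go(.465,.3095,.068,1.305)
snap("scene","s27",(300,140,440,260),5)
E
```

```text
clock: 38.65
position: [0.4627, 0.3113, 0.1781]
tool_rot: [-1.569, 0.0, 1.309]
force: [-0.3, 1.5, -0.1]
grip_width: 0.0849
clock: 39.07
position: [0.4642, 0.3091, 0.1182]
tool_rot: [-1.569, 0.003, 1.3]
force: [-0.6, 0.5, 0.8]
grip_width: 0.0854
d [ 0.8 50.2 -0.7] yaw -0.005 | now yaw 1.3 q [-0.66  0.57 -0.04  1.87  0.03  0.71  0.58]
```

View pics/s27.png

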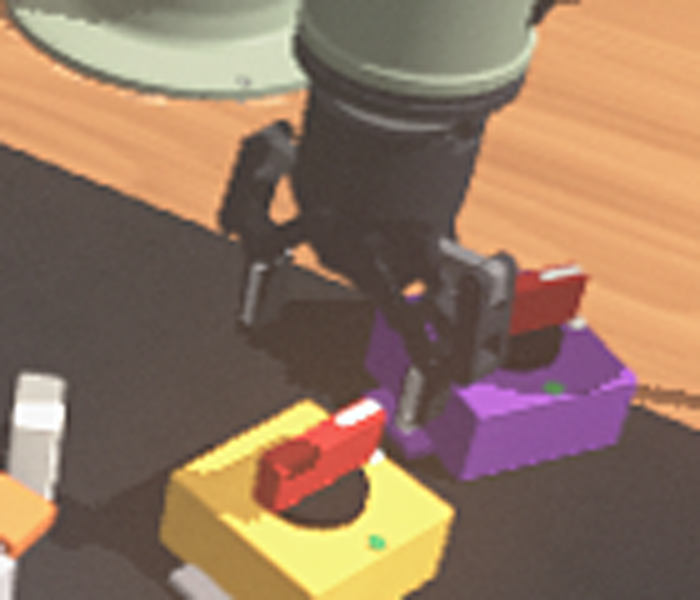

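```bash
python3 -m crank '[{"hand":0,"dx":1,"dy":20,"dz":-1,"yaw":0},{"hand":0,"dx":1,"dy":40,"dz":-1,"yaw":0},{"hand":0.2,"dx":1,"dy":48,"dz":-1,"yaw":0},{"hand":0.5,"dx":1,"dy":48,"dz":-1,"yaw":0},{"hand":0.8,"dx":1,"dy":48,"dz":-1,"yaw":0},{"hand":1,"dx":1,"dy":48,"dz":-1,"yaw":0},{"hand":1,"dx":1,"dy":48,"dz":-1,"yaw":0},{"hand":1,"dx":1,"dy":48,"dz":-1,"yaw":0},{"hand":1,"dx":1,"dy":48,"dz":-1,"yaw":0},{"hand":1,"dx":1,"dy":48,"dz":-1,"yaw":0}]' 60
```

```text
clock: 39.95
position: [0.4668, 0.3103, 0.0727]
tool_rot: [-1.571, -0.001, 1.299]
force: [-4.4, -0.8, 5.5]
grip_width: 0.015
```

Gripped (15 mm), low force. Turning clockwise.

```bash
python3 -m crank '[{"hand":1,"dx":0,"dy":0,"dz":0,"yaw":0.1},{"hand":1,"dx":0,"dy":0,"dz":0,"yaw":0.2},{"hand":1,"dx":0,"dy":0,"dz":0,"yaw":0.3},{"hand":1,"dx":0,"dy":0,"dz":0,"yaw":0.4}]'
```

```text
clock: 40.28
position: [0.4667, 0.3093, 0.0726]
tool_rot: [-1.572, 0.0, 0.894]
force: [-2.6, -12.6, 26.1]
grip_width: 0.0143
```

```bash
python3 -m crank '[{"hand":1,"dx":0,"dy":-0.8,"dz":0,"yaw":0.1},{"hand":1,"dx":0,"dy":-0.8,"dz":0,"yaw":0.2},{"hand":1,"dx":0,"dy":-0.8,"dz":0,"yaw":0.3},{"hand":1,"dx":0,"dy":-0.8,"dz":0,"yaw":0.4},{"hand":1,"dx":0,"dy":-0.8,"dz":0,"yaw":0.5}]'
```

```text
clock: 40.7
position: [0.4656, 0.3085, 0.0727]
tool_rot: [-1.572, 0.003, 0.394]
force: [-8.1, -12.4, 7.3]
grip_width: 0.0146
```

```bash
python3 -m crank '[{"hand":1,"dx":0,"dy":0,"dz":0,"yaw":0.1},{"hand":1,"dx":0,"dy":0,"dz":0,"yaw":0.2},{"hand":1,"dx":0,"dy":0,"dz":0,"yaw":0.3},{"hand":1,"dx":0,"dy":0,"dz":0,"yaw":0.4},{"hand":1,"dx":0,"dy":0,"dz":0,"yaw":0.5},{"hand":1,"dx":0,"dy":0,"dz":0,"yaw":0.6},{"hand":1,"dx":0,"dy":0,"dz":0,"yaw":0.65},{"hand":1,"dx":0,"dy":0,"dz":0,"yaw":0.65}]'
```

```text
clock: 41.37
position: [0.4639, 0.3083, 0.0726]
tool_rot: [-1.575, 0.004, -0.254]
force: [-17.8, -11.7, 13.1]
grip_width: 0.0143
```

```bash
python3 -m crank '[{"hand":0.7,"dx":0,"dy":0,"dz":0,"yaw":0},{"hand":0.3,"dx":0,"dy":0,"dz":0,"yaw":0},{"hand":0,"dx":0,"dy":0,"dz":0,"yaw":0},{"hand":0,"dx":0,"dy":0,"dz":0,"yaw":0},{"hand":0,"dx":0,"dy":0,"dz":0,"yaw":0},{"hand":0,"dx":0,"dy":-35,"dz":0,"yaw":0},{"hand":0,"dx":0,"dy":-70,"dz":0,"yaw":0},{"hand":0,"dx":0,"dy":-105,"dz":0,"yaw":0},{"hand":0,"dx":0,"dy":-140,"dz":0,"yaw":0},{"hand":0,"dx":0,"dy":-170,"dz":0,"yaw":0},{"hand":0,"dx":0,"dy":-170,"dz":0,"yaw":0}]'
python3 - <<'E'
from h import *
im=snap("scene","s28"); crop(im,"s28c",(310,170,440,280),6); im=snap("top","t28");
E
```

```text
clock: 42.28
position: [0.4683, 0.3113, 0.2478]
tool_rot: [-1.564, -0.004, -0.25]
force: [0.6, 0.1, -0.2]
grip_width: 0.0851
```

View pics/s28.png

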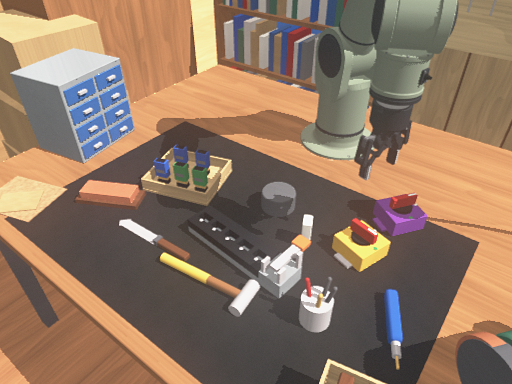

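View pics/s28c.png

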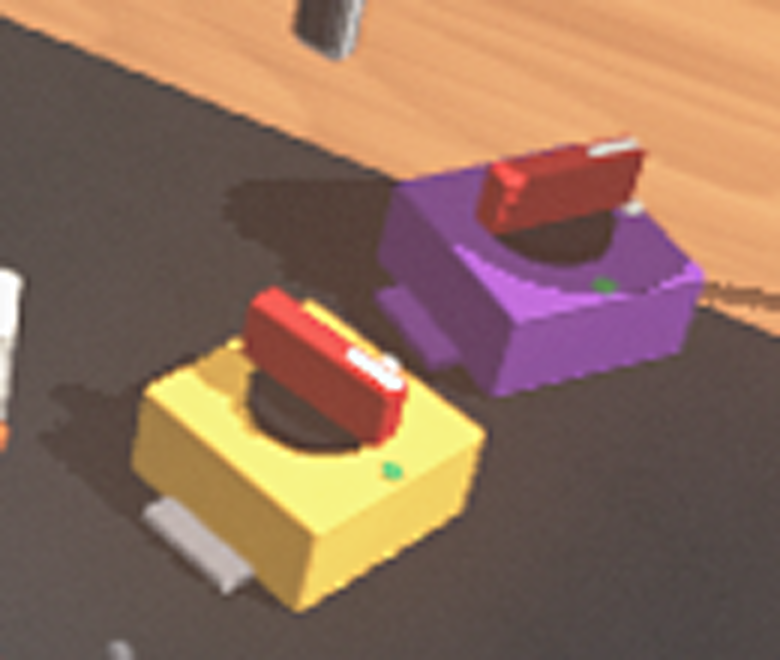

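View pics/t28.png

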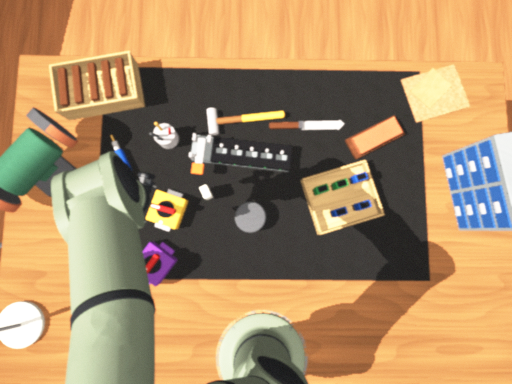

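The isolator's striped end is at the green dot in the scene image, crop (390,470). All five packs are upright in the tray around scene (187,170), the rack is empty, and the pad is down at (301,243). The other things are where they were.

```bash
python3 -c "
from workcell import bot
print(bot.job_done())"
```

```text
the job is handed in; nothing more can be done
None
```

The job is done and handed in at about 42 s. I turned the yellow isolator off, moved all five packs (3 blue, 2 green) from the rack to stand upright in the wooden tray, pressed the orange shutter lever down, and turned the isolator back on.

- **Final pictures:** The rack is empty, and all five packs are in the tray. The lever stayed level after I lifted off. The striped end of the isolator bar is at the green dot. The gripper is clear of everything. The white look-alike pack, the purple isolator and the other things on the bench look unmoved.
- **Shutter:** The wrist force read about 0 N through most of the press, although up to 8 N of push-back was expected. Partway down the fingers stood near the pad's inner edge, so I shifted 12 mm towards its centre. The end stop then showed at 80.6 mm height with 17 N. I judged that the catch holds because the lever stayed down.
- **Other disagreements:** One move of 13 rows was refused, with no motion, and I sent it again with 12. I saw no tray knock or grip slip.

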